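# Sort the tiger's eye pieces by shape

### The job

Sort the five pieces of tiger's eye by shape: the two tumbled pebbles go into the blue bowl, the two round slices go flat in the wooden tray with one in each bay, and the pointed tower goes upright on the middle of the black granite slab. Lower each piece into place rather than dropping it, let go of everything, and leave the jar and the loupe stand where they are.

Things in the scene. Friction and masses are not known exactly. Their poses are not given: they have to be found in the camera images.
- tumbled_1: First tumbled (rounded-off block) piece of brown tiger's eye, 42 x 30 x 24 mm (x, y, z) with edges rounded 8 mm, lying flat, about 65 g. Origin: centre of its underside; x along its long side.
- tumbled_2: Second piece, same as the first: tumbled (rounded-off block) piece of brown tiger's eye, 42 x 30 x 24 mm (x, y, z) with edges rounded 8 mm, lying flat, about 65 g. Origin: centre of its underside; x along its long side.
- slice_1: First flat round slice of brown tiger's eye, a disc 48 mm in diameter and 10 mm thick with pale bands, lying flat, about 48 g. Origin: centre of its underside, z up.
- slice_2: Second slice, same as the first: flat round slice of brown tiger's eye, a disc 48 mm in diameter and 10 mm thick with pale bands, lying flat, about 48 g. Origin: centre of its underside, z up.
- tower: Upright hexagonal pointed tower of brown tiger's eye, 28 mm across flats, straight flanks up to 48 mm, then a six-sided point to 66 mm; about 95 g. It starts standing. Origin: centre of its underside, z up along the tower; the corners (32 mm across) lie along its own x and every 60 degrees from it, so one pair of flats face along its own +y and -y.
- bowl: Blue ceramic bowl, loose, 500 g, round: outer diameter 156 mm at the rim, rim 45 mm high, wall 5 mm, inner floor 6 mm above the shelf and flat to about 40 mm from the axis, the wall sloping gently up to 60 mm from the axis at about 12 mm height, then steeply to the rim. Origin: centre of its underside.
- tray: Fixed low medium-brown wooden tray, 124 (x) x 155 (y) x 20 (z) mm, walls 5 mm thick, floor 5 mm thick. One 5 mm divider along its x, as high as the walls, makes two bays, each 114 (x) x 70 (y) mm inside, centred 37.5 mm to the +y and -y side of the origin. Origin: centre of its underside.
- slab: Fixed black granite slab, 150 (x) x 120 (y) x 20 (z) mm, flat on the shelf. Origin: centre of its underside; its top is 20 mm above that.
- jar: Closed glass jar of tiger's eye pebbles with an aluminium twist cap, 68 mm in diameter, 90 mm tall, loose, not to be moved. Origin: centre of its underside.
- loupe: Aluminium loupe in a spring clip on a stand with a round base 72 mm in diameter, 100 mm tall, loose, not to be moved. Origin: centre of its underside. (Unlisted, two small things stand among the pieces: a brass weight 20 mm across and 25 mm tall and a black rubber stopper 23 mm across and 22 mm tall, both 25 mm or more clear of every piece; books and pots stand beyond x = 0.78 m.)
Not all that is in view belongs to the job. What is shaped like the tumbled_1 but turquoise is not meant.

How it is judged:
By the outcome, as a careful person would: the job done as asked, in the order asked, and still so for the second after the job is handed in, with the robot touching nothing.
It also fails if it takes over 128 s, if anything falls off the work surface, if the arm or the gripper's body presses on something with over 40 N, if the wrist force passes 120 N, or if a joint passes its speed limit or range.

### The arm

A 6-joint arm with a two-finger parallel gripper is mounted at the origin on the work surface. World frame = base frame: x ahead of the robot, y to its left, z up, the work surface at z = 0. Lengths are in m, angles in rad, forces in N, time in s.
With the tool pointing down it reaches from about 0.375 to 0.9 m from the base axis. Payload 3.1 kg.
Tool frame: the origin (TCP) lies between the finger pads; the fingertips stand 8 mm ahead of it and the grasp point (between the pads) lies 11 mm behind it (manip.tip_extent is the distance from the TCP to the fingertips, in m); z points along the fingers, x is the direction in which the jaws open and shut, and the axes are right-handed (so a half turn about z gives the same grasp; the last joint's range is limited). The gripper opens to 85 mm and grips with 20 to 120 N. Pads are 22 mm wide; open, the fingers measure 114 mm over their backs; the gripper's body (76 mm by 85 mm) begins 54 mm behind the grasp point. The pads swing forward as they close: fully open they stand 13 mm farther back than shut.
Start: joints at [-0.178, 0.527, 1.433, -0, 1.181, -0.178], TCP at [0.625, 0, 0.239] pointing down, gripper open.
Joint ranges: [-3.08, 3.08], [-0.75, 2.2], [0.22, 2.44], [-1.43, 4.57], [0, 2.65], [-2.85, 2.85]. Speed limits (rad/s): [2.79, 2.79, 3.14, 3.14, 3.14, 3.14].

### API

Orientations are given as a unit quaternion [x, y, z, w].
In Python, from station import manip gives the robot as it stands.
- The arm moves only by the tool move_arm, never from a script. Its argument "deltas" is a list that holds one entry, the list of rows, each a list of 4 numbers: the shift along the tool's x, y, z in m, then the turn about the tool's z in degrees. A call has 1 to 20 rows; each row is the pose to reach, as a shift and turn from the pose measured when the call began, along the tool's axes at that moment; what a row does not reach only later rows make up. A row lasts 1/12 s, in which the tool goes at most 41.7 mm and 7.16 degrees, less where a joint would pass 70% of its speed; a pose out of reach is approached as far as the arm can. A call with a gripper value outside its range is refused whole. "gripper" is the opening, from 0 (shut) to 1 (fully open), set as the call begins (left out, the last holds). The fingers move at their own pace and stop on an object; "squeeze" is the grip in N (left out, the last holds). Time passes only in rows, so rows that repeat a pose let the fingers close. It gives the time, the measured TCP pose, the force and the opening at its end, in the units of the state.
- manip.sense(): the state, without advancing time (a new reading comes with each control period).
- manip.snapshot(name): name is "scene" or "side" or "wrist"; returns a dict with "img" (480x640x3 uint8, red, green, blue), "vertical_fov" (degrees; the focal length in pixels is half the picture's height over the tangent of half this angle, whatever the lens; pixels are square), "cx", "cy" (the principal point, pixels), "origin" and "orientation" of the camera in the world. Camera axes: x right, y down, z forward; pixel columns grow to the right and rows downward; lengths in m; the calibration is good to about 2 mm. A picture is of the moment at which its call begins. There is no depth.
- manip.sign_off(): hands the job in, once; it reports no verdict.
The state is a dict: "t": time; "q": joint angles; "qd": joint speeds; "tau": joint torques, N m; "tcp_pos": TCP position; "tool_rot": TCP orientation; "force": force on the tool from outside, world axes, zero at the start; "ft_torque": the same for the moment, N m; "finger_gap": opening from 0.0 (shut) to 1.0 (fully open).
Only numpy, scipy, OpenCV 4.12 (cv2) and the standard library are available. Lean on these libraries where they do the work, as an engineer would, in place of code of your own. Each camera call takes 0.05 s, during which the arm holds its last target.

## Working session

There is one attempt and no reset: what is moved stays moved. The work goes in short steps, Python scripts to look and compute and a tool call to move; the robot and the scene stay as the last step left them, time stands still between calls to the robot, and variables do not carry over. Pictures are saved under pics/ and viewed, and the job is handed in when it is done.

Besides the shell and the picture viewer there is one more tool, called after "Emit:" by a JSON object that holds its "name" and its "arguments". move_arm: Moves the arm, as the interface text tells. Its arguments: {"type":"object","properties":{"deltas":{"type":"array"},"gripper":{"type":"number"},"squeeze":{"type":"number"}},"required":["deltas"]}

```bash
ls; mkdir -p pics; cat > h.py <<'E'
import numpy as np, cv2, json
from station import manip
from scipy.spatial.transform import Rotation as R
def snap(n,fn):
    s=manip.snapshot(n); cv2.imwrite('pics/'+fn+'.png',s['img'][:,:,::-1])
    d={k:(np.array(s[k]).tolist() if k!='img' else None) for k in s if k!='img'}
    json.dump(d,open('pics/'+fn+'.json','w')); return s
def ray(c,u,v):
    f=240/np.tan(np.radians(c['vertical_fov'])/2)
    d=R.from_quat(c['orientation']).apply([(u-c['cx'])/f,(v-c['cy'])/f,1]); return np.array(c['origin']),d
def at(fn,u,v,z):
    c=json.load(open('pics/'+fn+'.json')); o,d=ray(c,u,v); return o+d*(z-o[2])/d[2]
def proj(fn,P):
    c=json.load(open('pics/'+fn+'.json')); f=240/np.tan(np.radians(c['vertical_fov'])/2)
    p=R.from_quat(c['orientation']).inv().apply(np.atleast_2d(P)-np.array(c['origin']))
    return np.c_[c['cx']+f*p[:,0]/p[:,2],c['cy']+f*p[:,1]/p[:,2]]
def st():
    s=manip.sense(); print({k:np.round(s[k],4).tolist() for k in ['t','q','tcp_pos','tool_rot','force','finger_gap']})
E
python3 - <<'E'
from h import *
for n in ['scene','side','wrist']:
    s=snap(n,n+'0'); print(n,s['vertical_fov'],s['cx'],s['cy'],s['origin'],s['orientation'])
st()
E
```

```text
pics
scene 55.0305910902737 321.7586747657469 237.58155902064397 [ 1.30819146 -0.27784462  0.77178211] [ 0.73792278  0.54284805 -0.2315331  -0.3273811 ]
side 53.44355208167141 321.0062721047458 242.86521742874774 [ 0.09579401 -0.57956255  0.57496438] [ 0.85481317 -0.2607791   0.14421652 -0.42484151]
wrist 59.55827327528472 319.0536226259878 241.21913172932852 [0.62308723 0.06962312 0.37180364] [ 9.90272709e-01 -2.96797583e-04 -8.64345094e-04  1.39137081e-01]
{'t': 0.15, 'q': [-0.1785, 0.5283, 1.4336, -0.0, 1.1814, -0.1785], 'tcp_pos': [0.6245, 0.0001, 0.2386], 'tool_rot': [1.0, 0.0, -0.0008, -0.0001], 'force': [0.6288, 1.0049, 1.1142], 'finger_gap': 1.0019}
```

View pics/scene0.png

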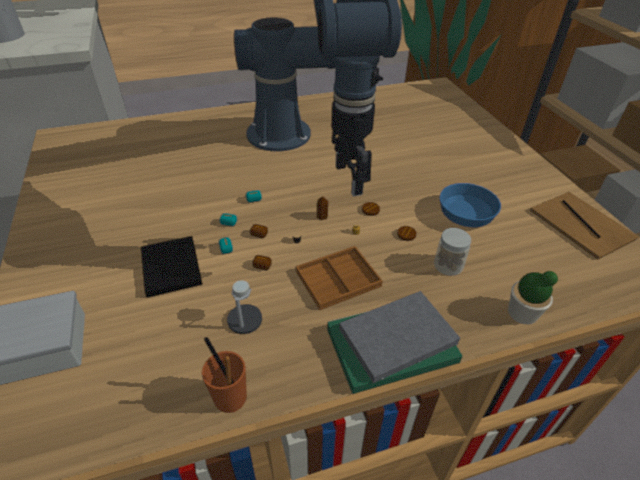

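View pics/side0.png

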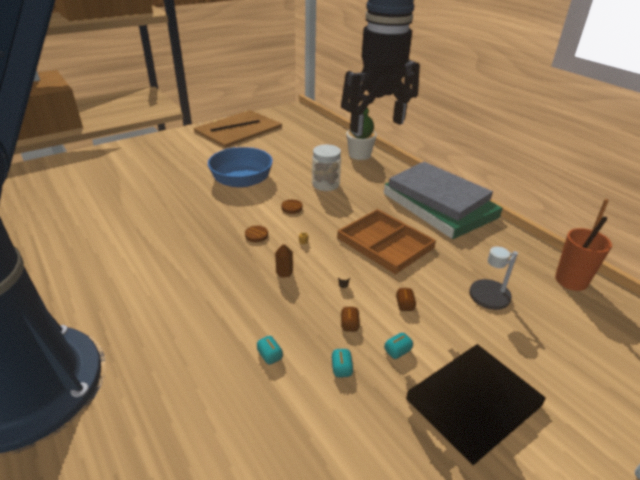

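View pics/wrist0.png

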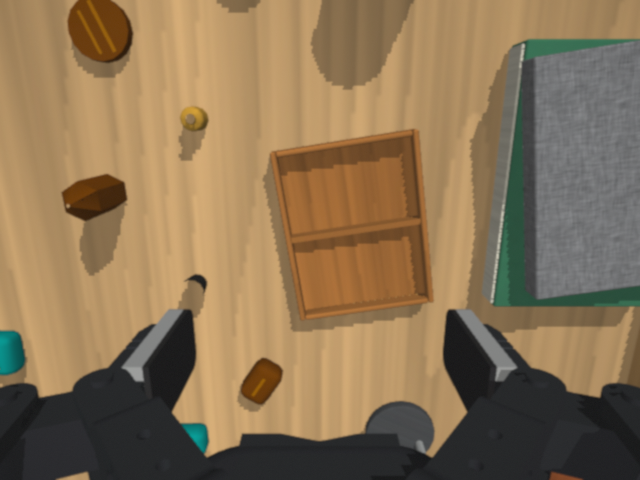

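```bash
python3 - <<'E'
import cv2
a=cv2.imread('pics/scene0.png');b=cv2.imread('pics/side0.png')
cv2.imwrite('pics/sc_c.png',cv2.resize(a[180:345,130:330],None,fx=4,fy=3.6,interpolation=cv2.INTER_CUBIC)[:600])
cv2.imwrite('pics/sc_d.png',cv2.resize(a[170:310,290:505],None,fx=3.7,fy=3.7,interpolation=cv2.INTER_CUBIC))
cv2.imwrite('pics/sd_c.png',cv2.resize(b[130:280,200:440],None,fx=3.3,fy=3.3,interpolation=cv2.INTER_CUBIC))
cv2.imwrite('pics/sd_d.png',cv2.resize(b[230:470,240:560],None,fx=2.5,fy=2.5,interpolation=cv2.INTER_CUBIC))
E
```

```text
(no output)
```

View pics/sd_c.png

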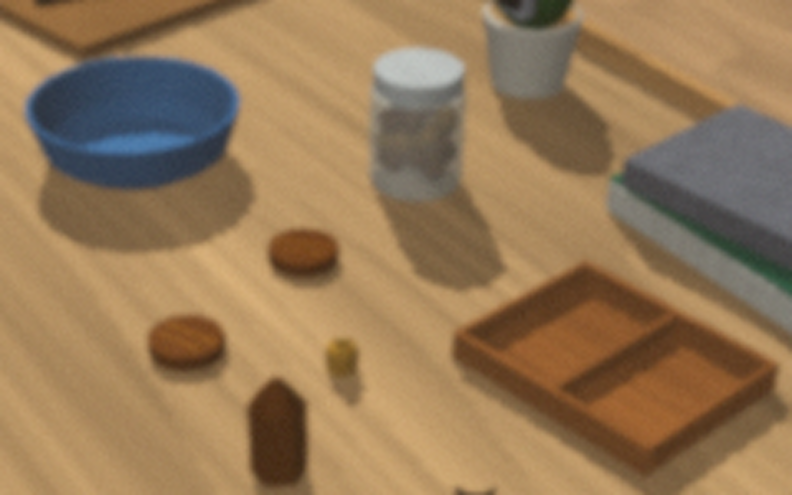

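View pics/sd_d.png

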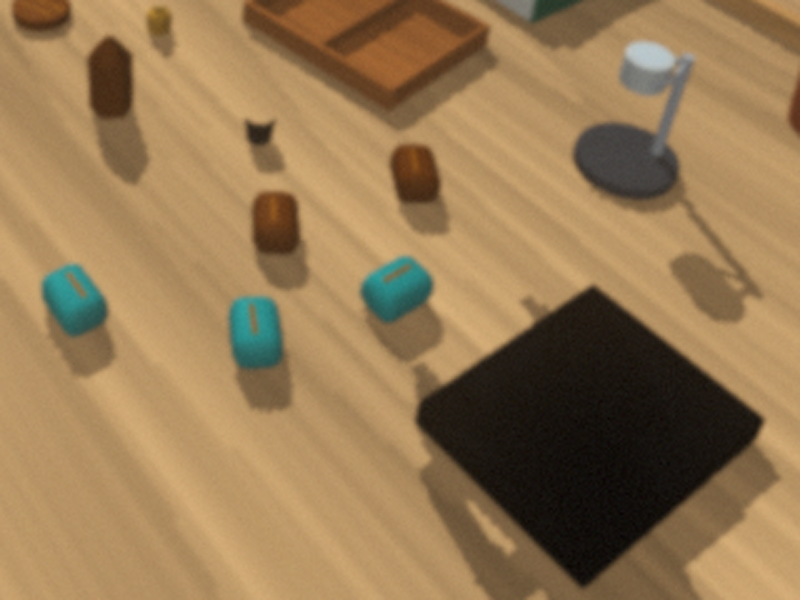

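View pics/sc_d.png

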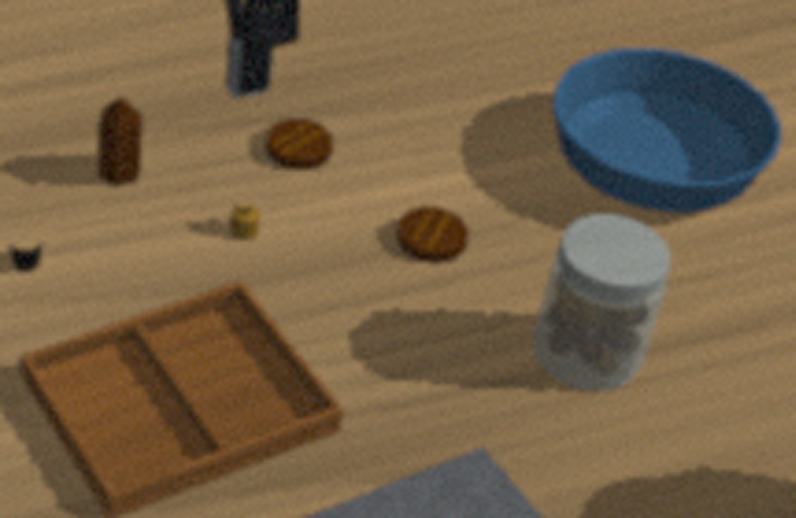

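View pics/sc_c.png

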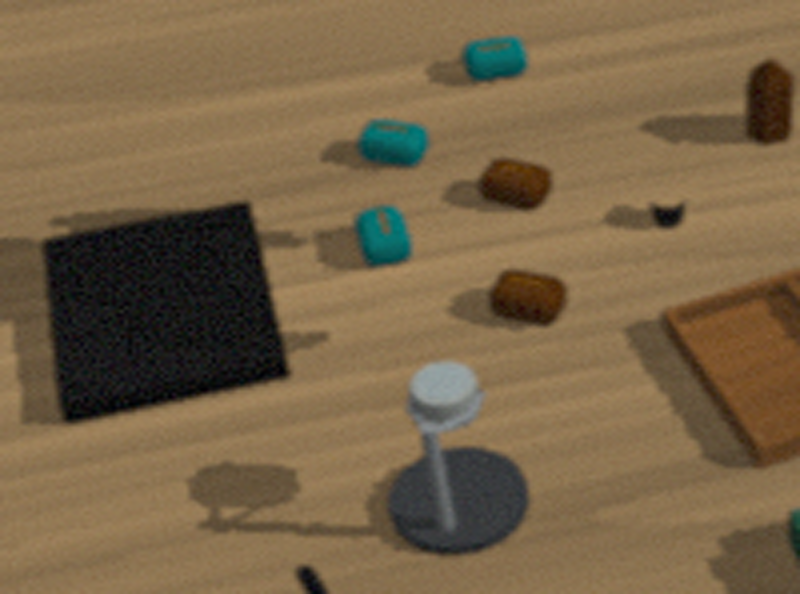

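```bash
cat > loc.py <<'E'
from h import *
sc=lambda x,y:(200+x/3.3,130+y/3.3)
sdd=lambda x,y:(240+x/2.5,230+y/2.5)
cd=lambda x,y:(290+x/3.7,170+y/3.7)
cc=lambda x,y:(130+x/4,180+y/3.6)
L=[('pebA',sdd(276,222),cc(516,184),.012),('pebB',sdd(415,172),cc(529,297),.012),
('sliceA',sc(187,342),cd(299,143),.006),('sliceB',sc(303,252),cd(432,233),.006),('towertip',sc(277,378),cd(121,98),.066),
('bowl',sc(134,115),cd(666,125),.045),('jartop',sc(419,68),cd(615,250),.09),('loupebase',sdd(627,158),cc(458,498),.008),
('brass',sc(341,356),cd(245,221),.013),('stop',sdd(260,131),cc(668,213),.011),
('turq1',sdd(75,300),cc(495,58),.012),('turq2',sdd(256,332),cc(394,142),.012),('turq3',sdd(398,288),cc(384,236),.012),
('slab1',sdd(592,288),cc(288,372),.02),('slab2',sdd(763,420),cc(65,415),.02),('slab3',sdd(583,582),cc(45,242),.02),('slab4',sdd(418,408),cc(248,206),.02),
('tray1',sc(455,337),cd(240,287),.02),('tray2',sc(586,264),cd(340,410),.02),('tray3',sc(776,370),cd(112,497),.02),('tray4',sc(650,462),cd(24,360),.02)]
for n,a,b,z in L:
    p=at('side0',*a,z);q=at('scene0',*b,z);w=proj('wrist0',(p+q)/2)[0]
    print(n,p[:2].round(4),q[:2].round(4),((p+q)/2)[:2].round(4),'w',w.round(0))
E
python3 loc.py
```

```text
pebA [ 0.4594 -0.1626] [ 0.4604 -0.159 ] [ 0.4599 -0.1608] w [153. 367.]
pebB [ 0.5685 -0.1774] [ 0.5682 -0.1743] [ 0.5683 -0.1759] w [264. 380.]
sliceA [0.4491 0.1374] [0.4516 0.1416] [0.4503 0.1395] w [102.  29.]
sliceB [0.5642 0.1871] [0.5663 0.1912] [0.5652 0.1892] w [244. -43.]
towertip [0.4365 0.0066] [0.4394 0.0115] [0.4379 0.009 ] w [ 70. 206.]
bowl [0.5265 0.3546] [0.5497 0.37  ] [0.5381 0.3623] w [ 167. -425.]
jartop [0.6894 0.2338] [0.6929 0.2376] [0.6911 0.2357] w [ 447. -201.]
loupebase [ 0.708  -0.2464] [ 0.7098 -0.2423] [ 0.7089 -0.2444] w [402. 435.]
brass [0.5159 0.0657] [0.5259 0.0718] [0.5209 0.0688] w [196. 122.]
stop [ 0.5051 -0.0843] [ 0.5145 -0.0771] [ 0.5098 -0.0807] w [198. 290.]
turq1 [ 0.3177 -0.1474] [ 0.3183 -0.1433] [ 0.318  -0.1454] w [  4. 352.]
turq2 [ 0.3947 -0.2275] [ 0.3948 -0.2235] [ 0.3948 -0.2255] w [ 96. 422.]
turq3 [ 0.4883 -0.2486] [ 0.4882 -0.2446] [ 0.4883 -0.2466] w [189. 440.]
slab1 [ 0.5824 -0.319 ] [ 0.5997 -0.313 ] [ 0.591 -0.316] w [290. 500.]
slab2 [ 0.5873 -0.4352] [ 0.5993 -0.4288] [ 0.5933 -0.432 ] w [294. 580.]
slab3 [ 0.4322 -0.4421] [ 0.4454 -0.4344] [ 0.4388 -0.4382] w [158. 584.]
slab4 [ 0.4337 -0.3238] [ 0.4446 -0.318 ] [ 0.4391 -0.3209] w [147. 503.]
tray1 [0.5798 0.0367] [0.5912 0.0431] [0.5855 0.0399] w [274. 158.]
tray2 [0.701  0.0568] [0.7066 0.0627] [0.7038 0.0598] w [419. 134.]
tray3 [ 0.7216 -0.0945] [ 0.7296 -0.086 ] [ 0.7256 -0.0903] w [432. 303.]
tray4 [ 0.6001 -0.1177] [ 0.613  -0.1052] [ 0.6066 -0.1114] w [302. 325.]
```

Emit:
{"name": "move_arm", "arguments": {"deltas": [[[-0.11,0.27,0,0],[-0.11,0.27,0,0],[-0.11,0.27,0,0],[-0.11,0.27,0,0],[-0.11,0.27,0,0],[-0.11,0.27,0,0],[-0.11,0.27,0,0],[-0.11,0.27,0,0],[-0.11,0.27,0,0],[-0.11,0.27,0,0]]], "gripper": 1}}

```text
t: 0.98
tcp_pos: [0.5141, -0.2697, 0.2383]
tool_rot: [1.0, -0.001, -0.001, -0.001]
force: [0.1, -0.3, 0.2]
finger_gap: 0.998
```

```bash
python3 - <<'E'
from h import *
snap('wrist','w1'); st()
E
```

```text
{'t': 1.0333, 'q': [-0.6739, 0.4695, 1.5461, -0.0003, 1.1287, -0.6742], 'tcp_pos': [0.5144, -0.2689, 0.2383], 'tool_rot': [1.0, 0.0002, -0.0011, -0.0007], 'force': [0.4478, 0.303, 0.8677], 'finger_gap': 1.0032}
```

View pics/w1.png

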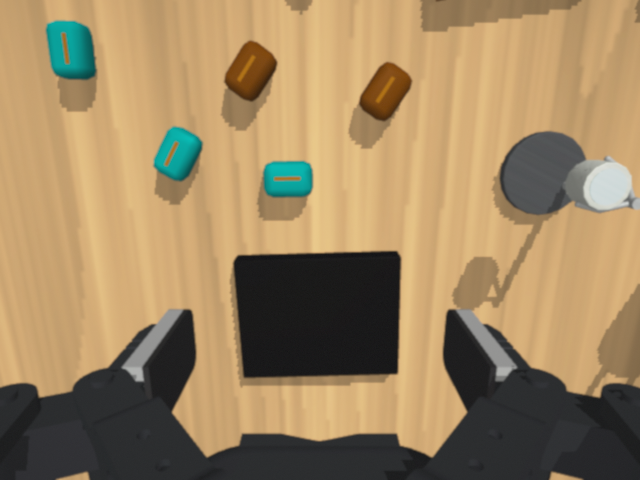

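```bash
python3 - <<'E'
from h import *
import cv2
a=cv2.imread('pics/w1.png')
b=cv2.resize(a[30:390,210:420],None,fx=2.0,fy=2.0,interpolation=cv2.INTER_CUBIC)
c=cv2.resize(a[30:130,210:420],None,fx=3.8,fy=3.8,interpolation=cv2.INTER_CUBIC)
cv2.imwrite('pics/w1c.png',c)
d=cv2.resize(a[240:390,220:420],None,fx=4,fy=4,interpolation=cv2.INTER_CUBIC); d=cv2.convertScaleAbs(d,alpha=3,beta=0)
cv2.imwrite('pics/w1d.png',d)
E
```

```text
(no output)
```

View pics/w1c.png

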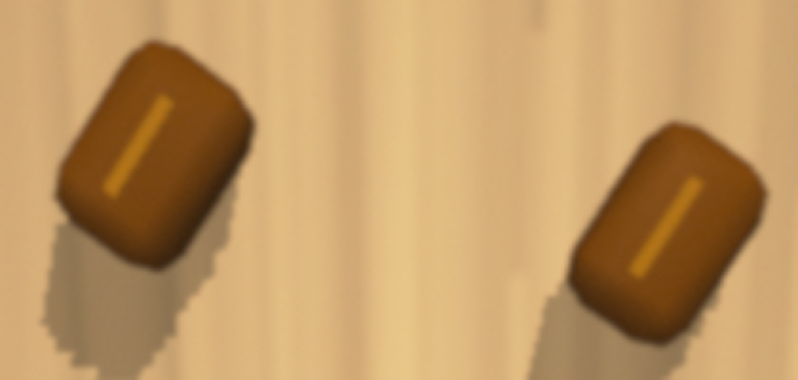

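View pics/w1d.png

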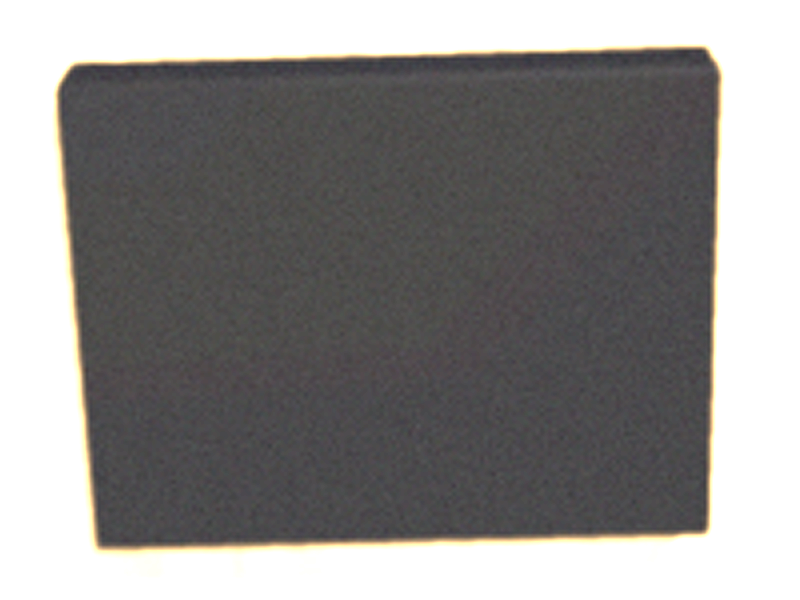

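```bash
python3 - <<'E'
from h import *
f=lambda x,y:(210+x/3.8,30+y/3.8)
for n,e1,e2,c in [('A',(111,194),(166,98),(155,155)),('B',(637,275),(697,180),(669,232))]:
    p=at('w1',*f(*e1),.024);q=at('w1',*f(*e2),.024);d=q-p
    print(n,'stripe mid',((p+q)/2).round(4),'ang',np.degrees(np.arctan2(d[1],d[0])).round(1),'sil',at('w1',*f(*c),.012).round(4))
cs=[at('w1',220+x/4,240+y/4,.02) for x,y in [(60,90),(718,75),(707,531),(99,546)]]
print(np.round(cs,4),np.mean(cs,0).round(4))
E
```

```text
A stripe mid [ 0.4563 -0.1609  0.024 ] ang 56.3 sil [ 0.4578 -0.1613  0.012 ]
B stripe mid [ 0.5642 -0.1768  0.024 ] ang 57.8 sil [ 0.5665 -0.1768  0.012 ]
[[ 0.4376 -0.3202  0.02  ]
 [ 0.583  -0.317   0.02  ]
 [ 0.5862 -0.4318  0.02  ]
 [ 0.4404 -0.4359  0.02  ]] [ 0.5118 -0.3762  0.02  ]
```

Emit:
{"name": "move_arm", "arguments": {"deltas": [[[-0.056,-0.108,0.05,33],[-0.056,-0.108,0.1,33],[-0.056,-0.108,0.13,33],[-0.056,-0.108,0.15,33],[-0.056,-0.108,0.16,33],[-0.056,-0.108,0.17,33],[-0.056,-0.108,0.185,33],[-0.056,-0.108,0.2,33],[-0.056,-0.108,0.21,33],[-0.056,-0.108,0.22,33],[-0.056,-0.108,0.225,33],[-0.056,-0.108,0.225,33]]], "gripper": 0.8}}

```text
t: 2.03
tcp_pos: [0.4578, -0.1599, 0.0129]
tool_rot: [0.959, -0.283, -0.002, -0.001]
force: [0.4, 0.2, -0.3]
finger_gap: 0.8
```

```bash
python3 - <<'E'
from h import *
print(manip.tip_extent)
snap('wrist','w2'); st()
E
```

```text
0.008
{'t': 2.0833, 'q': [-0.5674, 0.7516, 1.9297, -0.0, 0.4633, 0.0075], 'tcp_pos': [0.458, -0.1603, 0.0135], 'tool_rot': [0.959, -0.2835, -0.0014, -0.0004], 'force': [0.9967, -0.2233, -0.759], 'finger_gap': 0.7967}
```

View pics/w2.png

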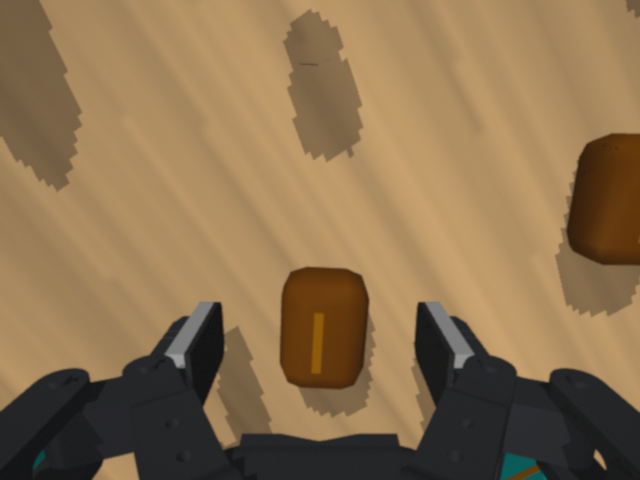

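Emit:
{"name": "move_arm", "arguments": {"deltas": [[[0,0,0.003,0],[0,0,0.003,0],[0,0,0.003,0],[0,0,0.003,0],[0,0,0.003,0],[0,0,0.003,0],[0,0,0.003,0],[0,0,0.003,0]]], "gripper": 0.1, "squeeze": 40}}

```text
t: 2.75
tcp_pos: [0.4583, -0.1606, 0.0111]
tool_rot: [0.959, -0.284, -0.001, -0.0]
force: [-1.3, -0.2, 5.9]
finger_gap: 0.337
```

```bash
cat >> h.py <<'E'
def go(P,yaw=None):
    """tool-frame delta to world P with tool x at world angle yaw (deg, mod 180)"""
    s=manip.sense(); r=R.from_quat(s['tool_rot']); d=r.inv().apply(np.array(P)-s['tcp_pos'])
    x=r.apply([1,0,0]); cur=np.degrees(np.arctan2(x[1],x[0])); t=0
    if yaw is not None: t=-((yaw-cur+90)%180-90)
    print('delta',d.round(4).tolist(),'turn',round(t,1),'curyaw',round(cur,1),'q6',round(s['q'][5],2)); return d,t
E
python3 -c "
from h import *
go([.458,-.16,.2]);go([.54,.19,.24],0)"
```

```text
delta [-0.0009, -0.0003, -0.1889] turn 0 curyaw -33.0 q6 0.01
delta [-0.1225, -0.3386, -0.2287] turn -33.0 curyaw -33.0 q6 0.01
```

Emit:
{"name": "move_arm", "arguments": {"deltas": [[[0,0,-0.01,0],[0,0,-0.03,0],[0,0,-0.07,0],[0,0,-0.11,0],[0,0,-0.14,0],[-0.1225,-0.3386,-0.2287,-33],[-0.1225,-0.3386,-0.2287,-33],[-0.1225,-0.3386,-0.2287,-33],[-0.1225,-0.3386,-0.2287,-33],[-0.1225,-0.3386,-0.2287,-33],[-0.1225,-0.3386,-0.2287,-33],[-0.1225,-0.3386,-0.2287,-33],[-0.1225,-0.3386,-0.2287,-33],[-0.1225,-0.3386,-0.2287,-33],[-0.1225,-0.3386,-0.2287,-33],[-0.1225,-0.3386,-0.2287,-33],[-0.1225,-0.3386,-0.2287,-33],[-0.1225,-0.3386,-0.2287,-33],[-0.1225,-0.3386,-0.2287,-33]]]}}

```text
t: 4.33
tcp_pos: [0.5394, 0.1885, 0.2396]
tool_rot: [1.0, -0.001, -0.002, -0.0]
force: [0.3, 0.3, -0.8]
finger_gap: 0.349
```

```bash
python3 - <<'E'
from h import *
snap('wrist','w3'); st()
E
```

```text
{'t': 4.3833, 'q': [0.1402, 0.456, 1.5669, 0.001, 1.1214, 0.1411], 'tcp_pos': [0.5396, 0.1885, 0.2397], 'tool_rot': [1.0, -0.0007, -0.0014, -0.0003], 'force': [0.2334, -0.6576, -0.4224], 'finger_gap': 0.3497}
```

View pics/w3.png

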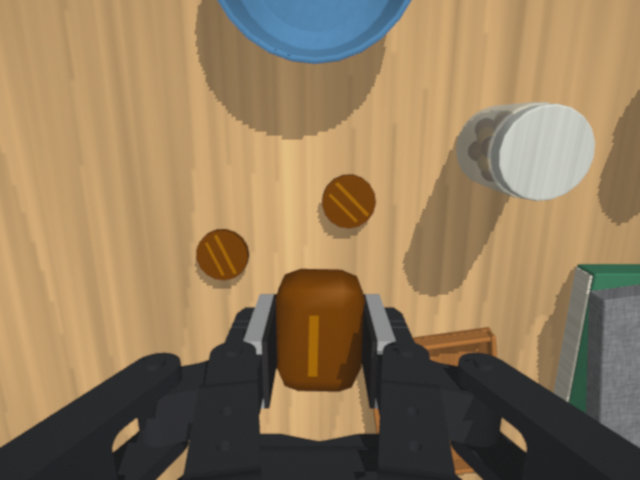

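Emit:
{"name": "move_arm", "arguments": {"deltas": [[[0,-0.12,0,0],[0,-0.12,0,0],[0,-0.12,0,0],[0,-0.12,0,0],[0,-0.12,0,0]]]}}

```text
t: 4.8
tcp_pos: [0.5394, 0.3091, 0.2392]
tool_rot: [1.0, 0.0, -0.002, 0.0]
force: [0.1, -0.2, -0.1]
finger_gap: 0.343
```

```bash
python3 - <<'E'
from h import *
snap('wrist','w4'); st()
print(at('w3',222,254,.01),at('w3',349,200.5,.01))
E
```

```text
{'t': 4.85, 'q': [0.3386, 0.5238, 1.4401, 0.0008, 1.1816, 0.3392], 'tcp_pos': [0.5394, 0.3079, 0.2392], 'tool_rot': [1.0, -0.0005, -0.002, 0.0003], 'force': [0.2305, -0.28, -0.1642], 'finger_gap': 0.3445}
[0.44885615 0.14194082 0.01      ] [0.5633794  0.19097719 0.01      ]
```

View pics/w4.png

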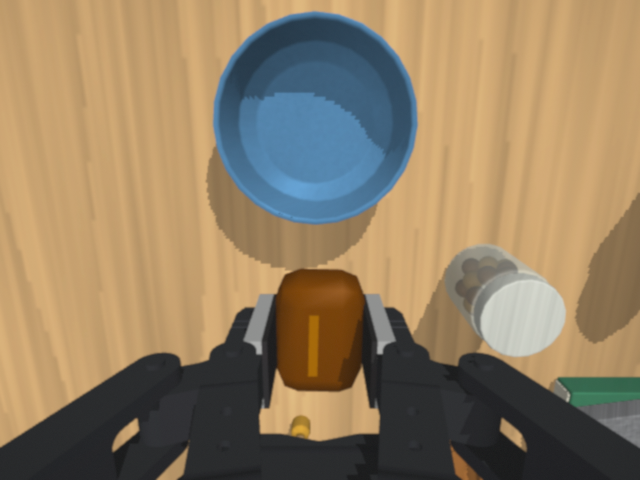

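```bash
python3 - <<'E'
from h import *
for u,v in [(214,112),(417,113),(316,12),(315,223)]: print(at('w4',u,v,.045).round(4))
print(at('w4',521.5,318,.09))
go([.536,.443,.1],0)
E
```

```text
[0.4588 0.385  0.045 ]
[0.6104 0.3842 0.045 ]
[0.5351 0.4521 0.045 ]
[0.534  0.2998 0.045 ]
[0.68687699 0.23862371 0.09      ]
delta [-0.003, -0.1352, 0.1391] turn -0.1 curyaw -0.1 q6 0.34
```

Emit:
{"name": "move_arm", "arguments": {"deltas": [[[-0.004,-0.091,0,0],[-0.004,-0.091,0.02,0],[-0.004,-0.091,0.06,0],[-0.004,-0.091,0.1,0],[-0.004,-0.091,0.14,0],[-0.004,-0.091,0.17,0],[-0.004,-0.091,0.19,0],[-0.004,-0.091,0.205,0],[-0.004,-0.091,0.211,0],[-0.004,-0.091,0.214,0],[-0.004,-0.091,0.216,0],[-0.004,-0.091,0.218,0],[-0.004,-0.091,0.218,0]]]}}

```text
t: 5.93
tcp_pos: [0.5355, 0.3987, 0.0222]
tool_rot: [1.0, -0.001, -0.001, -0.0]
force: [-0.5, -0.1, -0.9]
finger_gap: 0.344
```

```bash
python3 - <<'E'
from h import *
snap('wrist','w5');snap('side','s5'); st()
E
```

```text
{'t': 6.0333, 'q': [0.473, 0.8585, 1.4481, 0.0017, 0.8369, 0.4728], 'tcp_pos': [0.5353, 0.399, 0.0223], 'tool_rot': [1.0, -0.0005, -0.0012, -0.0001], 'force': [-0.9158, -0.6452, 0.3599], 'finger_gap': 0.3468}
```

View pics/w5.png

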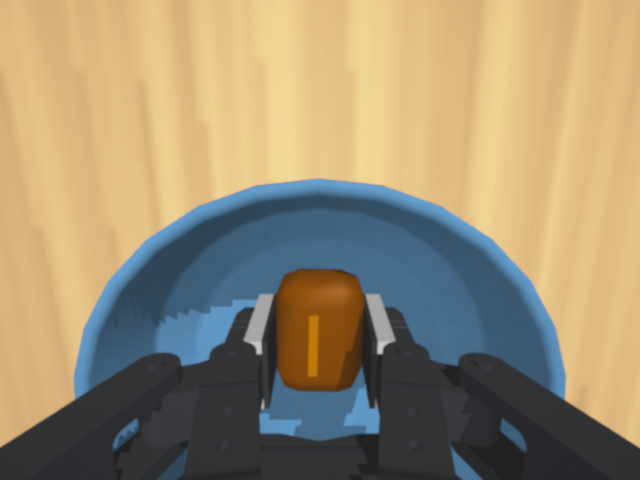

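Emit:
{"name": "move_arm", "arguments": {"deltas": [[[0,0,0.002,0],[0,0,0.0035,0],[0,0,0.005,0],[0,0,0.005,0]]]}}

```text
t: 6.37
tcp_pos: [0.5352, 0.3991, 0.0172]
tool_rot: [1.0, -0.0, -0.001, -0.0]
force: [0.5, 0.3, -1.3]
finger_gap: 0.342
```

Emit:
{"name": "move_arm", "arguments": {"deltas": [[[0,0,0.001,0],[0,0,0.0015,0],[0,0,0.0015,0]]]}}

```text
t: 6.62
tcp_pos: [0.5352, 0.3991, 0.0172]
tool_rot: [1.0, -0.0, -0.001, -0.0]
force: [-2.8, -2.3, 8.4]
finger_gap: 0.349
```

Contact (8 N). Release, then rise.

Emit:
{"name": "move_arm", "arguments": {"deltas": [[[0,0,0,0],[0,0,0,0],[0,0,0,0],[0,0,-0.005,0],[0,0,-0.03,0],[0,0,-0.07,0],[0,0,-0.11,0],[0,0,-0.15,0],[0,0.05,-0.19,0],[0,0.1,-0.22,0],[0,0.13,-0.22,0],[0,0.13,-0.22,0]]], "gripper": 0.55}}

```text
t: 7.62
tcp_pos: [0.5361, 0.2665, 0.2399]
tool_rot: [1.0, -0.001, 0.001, 0.0]
force: [-0.4, -0.2, -0.1]
finger_gap: 0.55
```

```bash
python3 - <<'E'
from h import *
snap('wrist','w6');st(); go([.567,-.177,.12],-32.5)
E
```

```text
{'t': 7.6667, 'q': [0.271, 0.4891, 1.5021, -0.0033, 1.1495, 0.2759], 'tcp_pos': [0.5366, 0.2634, 0.2405], 'tool_rot': [1.0, -0.0018, 0.0008, 0.0014], 'force': [-0.9535, -1.2624, -0.4712], 'finger_gap': 0.5538}
delta [0.0318, 0.44, 0.1218] turn 32.3 curyaw -0.2 q6 0.28
```

View pics/w6.png

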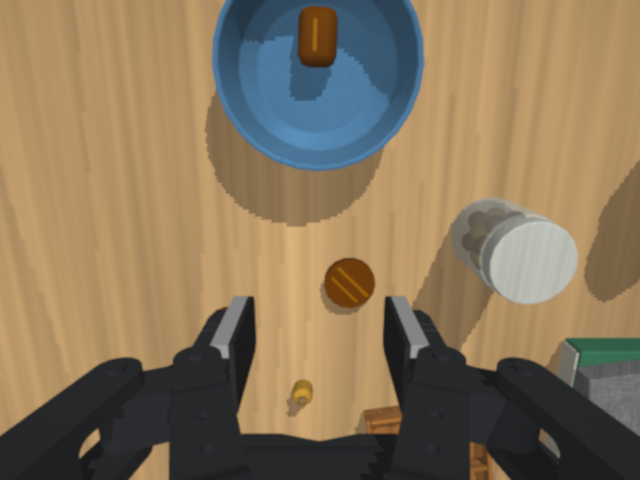

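Emit:
{"name": "move_arm", "arguments": {"deltas": [[[0.032,0.44,0.05,32.3],[0.032,0.44,0.05,32.3],[0.032,0.44,0.05,32.3],[0.032,0.44,0.05,32.3],[0.032,0.44,0.05,32.3],[0.032,0.44,0.05,32.3],[0.032,0.44,0.05,32.3],[0.032,0.44,0.1,32.3],[0.032,0.44,0.12,32.3],[0.032,0.44,0.14,32.3],[0.032,0.44,0.155,32.3],[0.032,0.44,0.17,32.3],[0.032,0.44,0.19,32.3],[0.032,0.44,0.205,32.3],[0.032,0.44,0.215,32.3],[0.032,0.44,0.225,32.3],[0.032,0.44,0.227,32.3],[0.032,0.44,0.227,32.3]]], "gripper": 0.8}}

```text
t: 9.17
tcp_pos: [0.5675, -0.1768, 0.0147]
tool_rot: [0.96, -0.28, 0.001, 0.001]
force: [0.1, -0.2, -0.5]
finger_gap: 0.799
```

```bash
python3 - <<'E'
from h import *
snap('wrist','w7');st(); go([.567,-.177,.011],-32.5)
E
```

```text
{'t': 9.2167, 'q': [-0.4891, 0.8087, 1.6514, -0.0026, 0.6776, 0.0795], 'tcp_pos': [0.568, -0.1771, 0.0154], 'tool_rot': [0.9601, -0.2795, 0.0017, 0.0012], 'force': [0.1121, 0.0751, -0.0433], 'finger_gap': 0.8012}
delta [-0.0009, 0.0005, 0.0044] turn 0.0 curyaw -32.5 q6 0.08
```

View pics/w7.png

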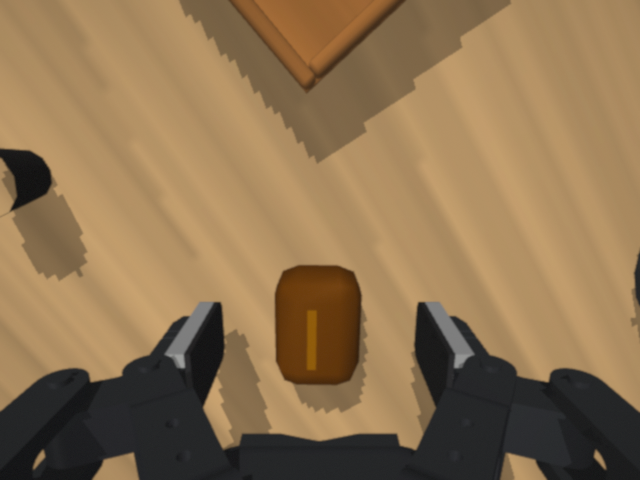

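Emit:
{"name": "move_arm", "arguments": {"deltas": [[[0,0,0.002,0],[0,0,0.0035,0],[0,0,0.0035,0],[0,0,0.0035,0],[0,0,0.0035,0],[0,0,0.0035,0],[0,0,0.0035,0],[0,0,0.0035,0]]], "gripper": 0.1}}

```text
t: 9.88
tcp_pos: [0.5686, -0.1772, 0.0127]
tool_rot: [0.96, -0.279, 0.003, 0.001]
force: [1.1, 0.3, 6.2]
finger_gap: 0.34
```

```bash
python3 - <<'E'
from h import *
go([.567,-.177,.2]);go([.535,.352,.2],0)
E
```

```text
delta [-0.0005, 0.0009, -0.1873] turn 0 curyaw -32.5 q6 0.08
delta [-0.3114, -0.4283, -0.1894] turn -32.5 curyaw -32.5 q6 0.08
```

Emit:
{"name": "move_arm", "arguments": {"deltas": [[[0,0,-0.01,0],[0,0,-0.03,0],[0,0,-0.07,0],[0,0,-0.11,0],[0,0,-0.15,0],[-0.311,-0.428,-0.189,-32.5],[-0.311,-0.428,-0.189,-32.5],[-0.311,-0.428,-0.189,-32.5],[-0.311,-0.428,-0.189,-32.5],[-0.311,-0.428,-0.189,-32.5],[-0.311,-0.428,-0.189,-32.5],[-0.311,-0.428,-0.189,-32.5],[-0.311,-0.428,-0.189,-32.5],[-0.311,-0.428,-0.189,-32.5],[-0.311,-0.428,-0.189,-32.5],[-0.311,-0.428,-0.189,-32.5],[-0.311,-0.428,-0.189,-32.5],[-0.311,-0.428,-0.189,-32.5],[-0.311,-0.428,-0.189,-32.5],[-0.311,-0.428,-0.189,-32.5]]]}}

```text
t: 11.55
tcp_pos: [0.5341, 0.353, 0.1996]
tool_rot: [1.0, 0.002, 0.002, 0.002]
force: [1.2, -0.1, -0.8]
finger_gap: 0.34
```

```bash
python3 - <<'E'
from h import *
snap('wrist','w8');st(); go([.535,.352,.1],0)
E
```

```text
{'t': 11.6, 'q': [0.4101, 0.5914, 1.4331, -0.0065, 1.1162, 0.4106], 'tcp_pos': [0.5343, 0.3515, 0.1994], 'tool_rot': [1.0, 0.0012, 0.0016, 0.0025], 'force': [-0.6118, -0.429, -0.5828], 'finger_gap': 0.3363}
delta [0.0004, -0.001, 0.0994] turn 0.1 curyaw 0.1 q6 0.41
```

View pics/w8.png

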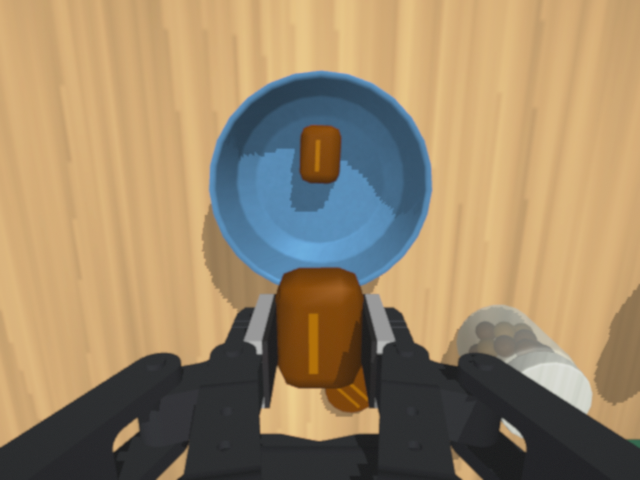

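```bash
python3 - <<'E'
from h import *
print(at('w8',320,154,.018),[at('w8',u,v,.045).round(4) for u,v in [(321,72),(210,180),(431,182)]])
E
```

```text
[0.53389751 0.39829478 0.018     ] [array([0.5341, 0.4519, 0.045 ]), array([0.4585, 0.3827, 0.045 ]), array([0.6101, 0.3818, 0.045 ])]
```

Emit:
{"name": "move_arm", "arguments": {"deltas": [[[0,0,0.03,0],[0,0,0.07,0],[0,0,0.11,0],[0,0,0.14,0],[0,0,0.16,0],[0,0,0.17,0],[0,0,0.175,0],[0,0,0.177,0],[0,0,0.178,0],[0,0,0.179,0],[0,0,0.18,0],[0,0,0.18,0]]]}}

```text
t: 12.6
tcp_pos: [0.5355, 0.3509, 0.0205]
tool_rot: [1.0, 0.001, 0.002, 0.002]
force: [0.4, -0.1, -1.0]
finger_gap: 0.337
```

Emit:
{"name": "move_arm", "arguments": {"deltas": [[[0,0,0.001,0],[0,0,0.002,0],[0,0,0.002,0]]]}}

```text
t: 12.85
tcp_pos: [0.5356, 0.3511, 0.0188]
tool_rot: [1.0, 0.001, 0.003, 0.002]
force: [0.4, 0.8, 1.3]
finger_gap: 0.34
```

Emit:
{"name": "move_arm", "arguments": {"deltas": [[[0,0,0.001,0],[0,0,0.001,0]]]}}

```text
t: 13.02
tcp_pos: [0.5356, 0.3511, 0.0187]
tool_rot: [1.0, 0.001, 0.003, 0.002]
force: [-0.3, -0.8, 4.4]
finger_gap: 0.34
```

Emit:
{"name": "move_arm", "arguments": {"deltas": [[[0,0,0,0],[0,0,0,0],[0,0,0,0],[0,0,-0.005,0],[0,0,-0.03,0],[0,0,-0.07,0],[0,0,-0.11,0],[0,0,-0.15,0],[0,0.04,-0.19,0],[-0.02,0.08,-0.22,0],[-0.02,0.12,-0.22,0],[-0.02,0.14,-0.22,0],[-0.02,0.14,-0.22,0]]], "gripper": 0.55}}

```text
t: 14.1
tcp_pos: [0.5146, 0.2065, 0.2413]
tool_rot: [1.0, -0.001, 0.004, 0.003]
force: [-0.5, 0.5, 0.2]
finger_gap: 0.544
```

```bash
python3 - <<'E'
from h import *
snap('wrist','w9');st()
E
```

```text
{'t': 14.15, 'q': [0.1876, 0.4308, 1.6102, -0.0063, 1.0944, 0.1923], 'tcp_pos': [0.5149, 0.2091, 0.2406], 'tool_rot': [1.0, -0.0009, 0.0036, 0.0022], 'force': [-0.3432, 0.3756, 0.0675], 'finger_gap': 0.5544}
```

View pics/w9.png

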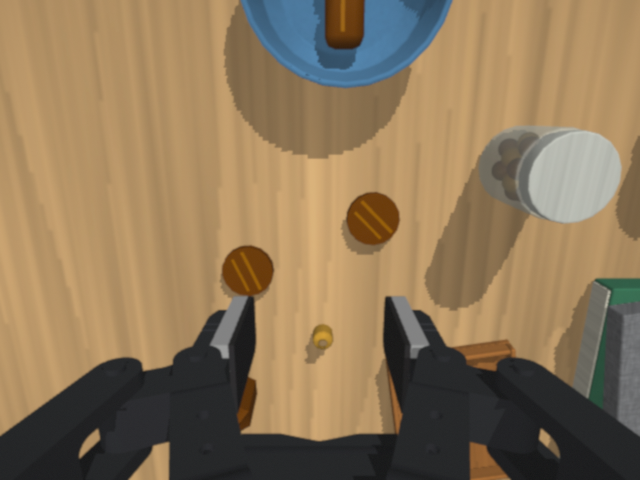

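```bash
python3 - <<'E'
from h import *
print(at('w9',247.5,270,.01),at('w9',373,218,.01))
go([.564,.191,.013],10);go([.564,.191,.11],10)
E
```

```text
[0.44862864 0.14234019 0.01      ] [0.56284908 0.19106362 0.01      ]
delta [0.0475, 0.017, 0.228] turn -10.1 curyaw -0.1 q6 0.19
delta [0.0482, 0.0174, 0.131] turn -10.1 curyaw -0.1 q6 0.19
```

Emit:
{"name": "move_arm", "arguments": {"deltas": [[[0.048,0.018,0.03,-10],[0.048,0.018,0.07,-10],[0.048,0.018,0.11,-10],[0.048,0.018,0.14,-10],[0.048,0.018,0.17,-10],[0.048,0.018,0.19,-10],[0.048,0.018,0.205,-10],[0.048,0.018,0.215,-10],[0.048,0.018,0.222,-10],[0.048,0.018,0.225,-10],[0.048,0.018,0.225,-10]]], "gripper": 1}}

```text
t: 15.07
tcp_pos: [0.5645, 0.1905, 0.0158]
tool_rot: [0.996, 0.086, 0.003, 0.002]
force: [0.6, -0.1, 1.5]
finger_gap: 0.999
```

```bash
python3 - <<'E'
from h import *
snap('wrist','w10');st();go([.563,.191,.0115],10)
E
```

```text
{'t': 15.1167, 'q': [0.1403, 0.8072, 1.6504, -0.0083, 0.6766, -0.0261], 'tcp_pos': [0.5649, 0.1904, 0.0164], 'tool_rot': [0.9963, 0.0864, 0.0038, 0.0024], 'force': [0.1476, -0.1754, -0.1352], 'finger_gap': 0.9991}
delta [-0.0018, -0.001, 0.0049] turn -0.1 curyaw 9.9 q6 -0.03
```

View pics/w10.png

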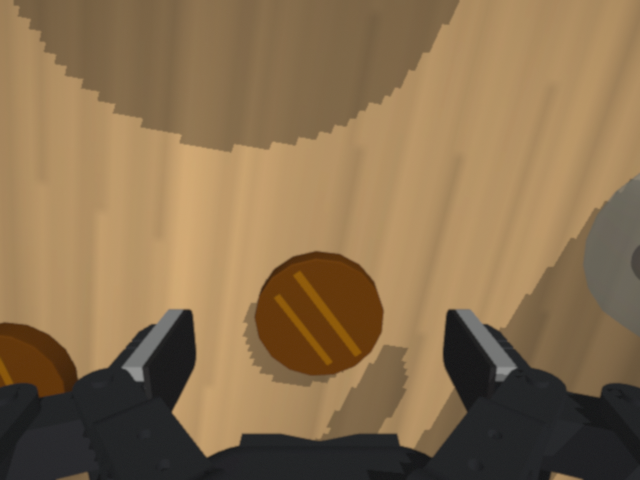

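```bash
python3 - <<'E'
from h import *
print(proj('w10',[.5649,.1904,.01]), proj('w10',[.5649,.1904,.0164]), at('w10',319,313,.01))
print(proj('w7',[.568,-.1771,.024]))
E
```

```text
[[324.42050542 319.99626703]] [[324.76185304 328.42690787]] [0.56247033 0.19282627 0.01      ]
[[324.02202463 337.97461127]]
```

Emit:
{"name": "move_arm", "arguments": {"deltas": [[[-0.002,-0.002,0.003,0],[-0.002,-0.002,0.0045,0],[-0.002,-0.002,0.0045,0],[-0.002,-0.002,0.0045,0],[-0.002,-0.002,0.0045,0],[-0.002,-0.002,0.0045,0],[-0.002,-0.002,0.0045,0],[-0.002,-0.002,0.0045,0]]], "gripper": 0.3}}

```text
t: 15.78
tcp_pos: [0.5628, 0.1921, 0.013]
tool_rot: [0.996, 0.086, 0.004, 0.002]
force: [-0.6, -0.1, 5.7]
finger_gap: 0.521
```

```bash
python3 - <<'E'
from h import *
snap('wrist','w11');st()
t=np.radians(10);c=np.array([.6554,-.0255]);y=np.array([-np.sin(t),np.cos(t)])
for s in (1,-1): print(c+s*.0375*y)
go([.563,.19,.15]);go([*(c+.0375*y),.16],10)
E
```

```text
{'t': 15.8333, 'q': [0.1437, 0.8118, 1.6552, -0.0083, 0.6663, -0.0227], 'tcp_pos': [0.5628, 0.1921, 0.013], 'tool_rot': [0.9963, 0.0864, 0.0043, 0.0023], 'force': [-1.5368, -0.3252, 5.7397], 'finger_gap': 0.528}
[0.64888819 0.01143029]
[ 0.66191181 -0.06243029]
delta [0.0009, 0.0029, -0.137] turn 0 curyaw 9.9 q6 -0.02
delta [0.0549, 0.1936, -0.1455] turn -0.1 curyaw 9.9 q6 -0.02
```

View pics/w11.png

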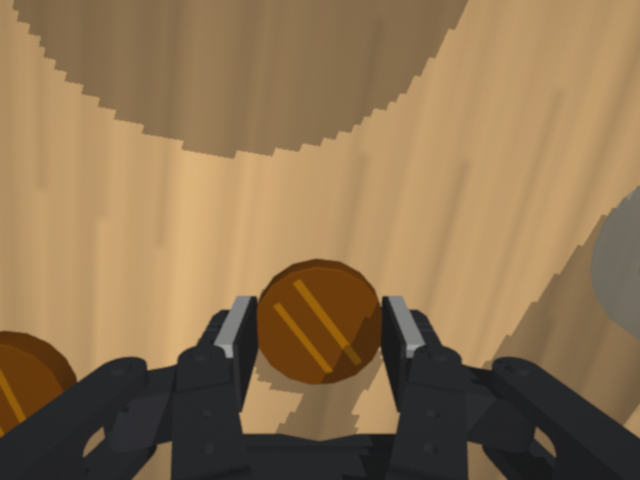

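```bash
python3 - <<'E'
from h import *
a=cv2.imread('pics/wrist0.png')
cv2.imwrite('pics/w0t.png',cv2.resize(a[120:330,260:445],None,fx=2.8,fy=2.8,interpolation=cv2.INTER_CUBIC))
E
```

```text
(no output)
```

View pics/w0t.png

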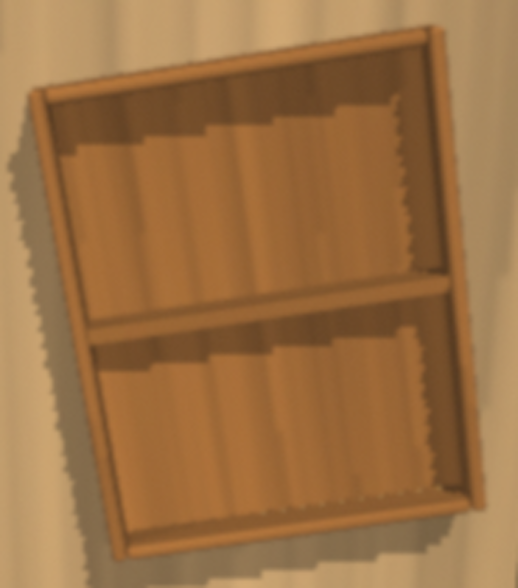

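```bash
python3 - <<'E'
from h import *
P=[at('wrist0',260+x/2.8,120+y/2.8,.02)[:2] for x,y in [(33,90),(442,27),(483,507),(118,557)]]
print(np.round(P,4),np.mean(P,0).round(4))
for a,b in [(0,1),(3,2),(3,0),(2,1)]:
    d=P[b]-P[a]; print(np.linalg.norm(d).round(4),np.degrees(np.arctan2(d[1],d[0])).round(1))
E
```

```text
[[ 0.5836  0.045 ]
 [ 0.7026  0.0628]
 [ 0.7255 -0.0879]
 [ 0.6068 -0.1057]] [ 0.6546 -0.0214]
0.1203 8.5
0.1201 8.5
0.1525 98.7
0.1524 98.7
```

```bash
python3 - <<'E'
from h import *
go([.6494,.0151,.12],8.6)
E
```

```text
delta [0.0557, 0.1898, -0.1055] turn 1.3 curyaw 9.9 q6 -0.02
```

Emit:
{"name": "move_arm", "arguments": {"deltas": [[[0,0,-0.01,0],[0,0,-0.03,0],[0,0,-0.06,0],[0,0,-0.1,0],[0.056,0.19,-0.105,1.3],[0.056,0.19,-0.105,1.3],[0.056,0.19,-0.105,1.3],[0.056,0.19,-0.105,1.3],[0.056,0.19,-0.105,1.3],[0.056,0.19,-0.105,1.3],[0.056,0.19,-0.105,1.3],[0.056,0.19,-0.105,1.3]]]}}

```text
t: 16.83
tcp_pos: [0.6489, 0.0152, 0.1195]
tool_rot: [0.997, 0.075, 0.004, 0.002]
force: [0.2, 0.4, -0.3]
finger_gap: 0.525
```

```bash
python3 - <<'E'
from h import *
snap('wrist','w12');st();go([.6494,.0151,.022],8.6)
E
```

```text
{'t': 16.8833, 'q': [-0.1463, 0.7001, 1.4726, -0.0026, 0.9613, -0.2956], 'tcp_pos': [0.6485, 0.016, 0.1194], 'tool_rot': [0.9972, 0.0753, 0.0035, 0.0019], 'force': [0.0987, 0.2015, -0.569], 'finger_gap': 0.5274}
delta [0.0001, 0.0006, 0.0974] turn 0.0 curyaw 8.6 q6 -0.3
```

View pics/w12.png

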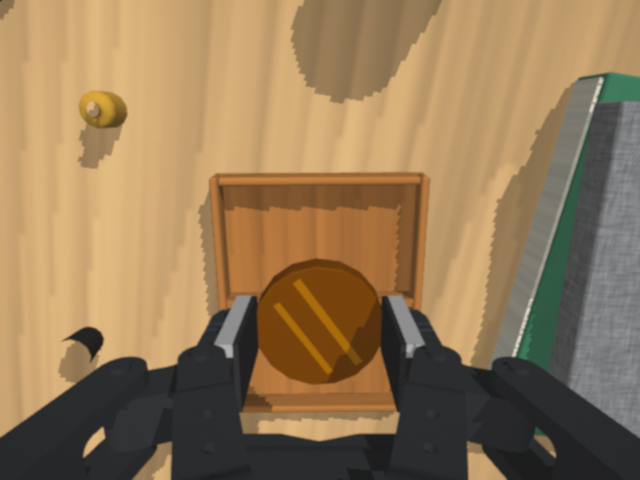

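```bash
python3 - <<'E'
from h import *
A=at('w12',210,176,.02);B=at('w12',429,175,.02);D1=at('w12',223,298,.02);D2=at('w12',420,297,.02)
print(A,B,D1,D2)
s=manip.sense();r=R.from_quat(s['tool_rot'])
for p in (A,B,D1,D2): print(r.inv().apply(p-np.array(s['tcp_pos'])).round(4))
E
```

```text
[0.58256102 0.04581883 0.02      ] [0.70211633 0.06416989 0.02      ] [ 0.5958277  -0.02597759  0.02      ] [ 0.7129032  -0.00816507  0.02      ]
[-0.0614 -0.0398  0.0988]
[ 0.0595 -0.04    0.0996]
[-0.0591  0.0332  0.0991]
[0.0593 0.0331 0.0999]
```

Emit:
{"name": "move_arm", "arguments": {"deltas": [[[-0.001,-0.002,0.03,0],[-0.001,-0.002,0.06,0],[-0.001,-0.002,0.08,0],[-0.001,-0.002,0.09,0],[-0.001,-0.002,0.095,0],[-0.001,-0.002,0.098,0],[-0.001,-0.002,0.1,0],[-0.001,-0.002,0.101,0],[-0.001,-0.002,0.102,0],[-0.001,-0.002,0.102,0]]]}}

```text
t: 17.72
tcp_pos: [0.6486, 0.0174, 0.0182]
tool_rot: [0.997, 0.075, 0.004, 0.002]
force: [0.3, 0.1, -0.2]
finger_gap: 0.526
```

Emit:
{"name": "move_arm", "arguments": {"deltas": [[[0,0,0.0008,0],[0,0,0.0015,0],[0,0,0.0015,0]]]}}

```text
t: 17.97
tcp_pos: [0.6491, 0.0173, 0.0181]
tool_rot: [0.997, 0.075, 0.005, 0.002]
force: [-0.5, -0.3, 4.7]
finger_gap: 0.523
```

Emit:
{"name": "move_arm", "arguments": {"deltas": [[[0,0,0,0],[0,0,0,0],[0,0,0,0],[0,0,-0.005,0],[0,0,-0.03,0],[0,0,-0.07,0],[0,0,-0.11,0],[0,0,-0.14,0],[0,0.04,-0.17,0],[0,0.07,-0.2,0],[0,0.07,-0.2,0],[0,0.07,-0.2,0]]], "gripper": 0.72}}

```text
t: 18.97
tcp_pos: [0.6597, -0.0539, 0.2219]
tool_rot: [0.997, 0.074, 0.008, 0.003]
force: [-0.6, 0.5, -0.0]
finger_gap: 0.72
```

```bash
python3 - <<'E'
from h import *
snap('wrist','w13');st();go([.448,.143,.12],8.6)
E
```

```text
{'t': 19.0167, 'q': [-0.2476, 0.5915, 1.3688, -0.0006, 1.1691, -0.396], 'tcp_pos': [0.6578, -0.052, 0.2193], 'tool_rot': [0.9972, 0.0742, 0.0057, 0.0022], 'force': [0.5512, 0.3644, -0.0755], 'finger_gap': 0.7227}
delta [-0.1797, -0.2244, 0.0962] turn -0.1 curyaw 8.5 q6 -0.4
```

View pics/w13.png

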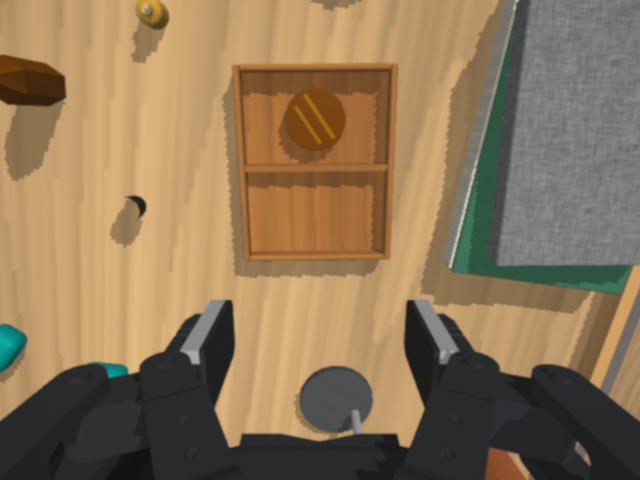

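Emit:
{"name": "move_arm", "arguments": {"deltas": [[[-0.18,-0.225,0.03,0],[-0.18,-0.225,0.05,0],[-0.18,-0.225,0.06,0],[-0.18,-0.225,0.07,0],[-0.18,-0.225,0.08,0],[-0.18,-0.225,0.09,0],[-0.18,-0.225,0.1,0],[-0.18,-0.225,0.11,0],[-0.18,-0.225,0.13,0],[-0.18,-0.225,0.15,0],[-0.18,-0.225,0.17,0],[-0.18,-0.225,0.185,0],[-0.18,-0.225,0.195,0],[-0.18,-0.225,0.2,0],[-0.18,-0.225,0.2,0]]], "gripper": 1}}

```text
t: 20.27
tcp_pos: [0.447, 0.1436, 0.0147]
tool_rot: [0.997, 0.075, 0.004, 0.002]
force: [-0.5, 0.1, -0.2]
finger_gap: 0.998
```

```bash
python3 - <<'E'
from h import *
snap('wrist','w14');st()
E
```

```text
{'t': 20.3167, 'q': [0.0746, 0.7408, 1.9753, -0.0106, 0.4164, -0.0648], 'tcp_pos': [0.4478, 0.1435, 0.0156], 'tool_rot': [0.9972, 0.0745, 0.0046, 0.0021], 'force': [0.4251, -0.3741, 0.4626], 'finger_gap': 0.9997}
```

View pics/w14.png

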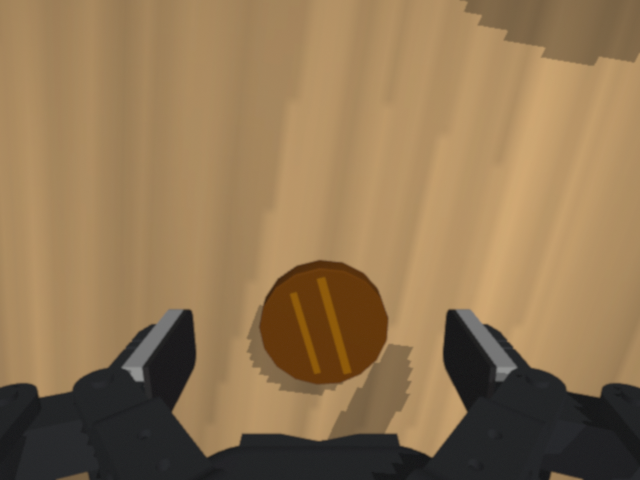

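Emit:
{"name": "move_arm", "arguments": {"deltas": [[[0,0,0.002,0],[0,0,0.003,0],[0,0,0.003,0],[0,0,0.003,0],[0,0,0.003,0],[0,0,0.003,0],[0,0,0.003,0],[0,0,0.003,0]]], "gripper": 0.3}}

```text
t: 20.98
tcp_pos: [0.4481, 0.1436, 0.0136]
tool_rot: [0.997, 0.074, 0.005, 0.002]
force: [-1.1, -0.1, 5.7]
finger_gap: 0.52
```

```bash
python3 - <<'E'
from h import *
st();go([.6606,-.058,.12],8.6)
E
```

```text
{'t': 20.9833, 'q': [0.0746, 0.7449, 1.9759, -0.0105, 0.4103, -0.0647], 'tcp_pos': [0.4481, 0.1436, 0.0136], 'tool_rot': [0.9972, 0.0744, 0.0052, 0.0021], 'force': [-1.09, -0.1321, 5.7465], 'finger_gap': 0.5201}
delta [0.1814, 0.2314, -0.1034] turn -0.1 curyaw 8.5 q6 -0.06
```

Emit:
{"name": "move_arm", "arguments": {"deltas": [[[0,0,-0.01,0],[0,0,-0.03,0],[0,0,-0.07,0],[0,0,-0.1,0],[0.181,0.23,-0.104,0],[0.181,0.23,-0.104,0],[0.181,0.23,-0.104,0],[0.181,0.23,-0.104,0],[0.181,0.23,-0.104,0],[0.181,0.23,-0.104,0],[0.181,0.23,-0.104,0],[0.181,0.23,-0.104,0],[0.181,0.23,-0.104,0],[0.181,0.23,-0.104,0]]]}}

```text
t: 22.15
tcp_pos: [0.6589, -0.0566, 0.1208]
tool_rot: [0.997, 0.074, 0.004, 0.002]
force: [0.6, 0.4, -1.1]
finger_gap: 0.523
```

```bash
python3 - <<'E'
from h import *
snap('wrist','w15');st();go([.6604,-.057,.0195],8.6)
E
```

```text
{'t': 22.2, 'q': [-0.2533, 0.7114, 1.4401, -0.0004, 0.9814, -0.402], 'tcp_pos': [0.6583, -0.0558, 0.1206], 'tool_rot': [0.9972, 0.0744, 0.0041, 0.0016], 'force': [-0.8369, 0.9146, 0.3776], 'finger_gap': 0.5186}
delta [0.0011, 0.0011, 0.1011] turn -0.1 curyaw 8.5 q6 -0.4
```

View pics/w15.png

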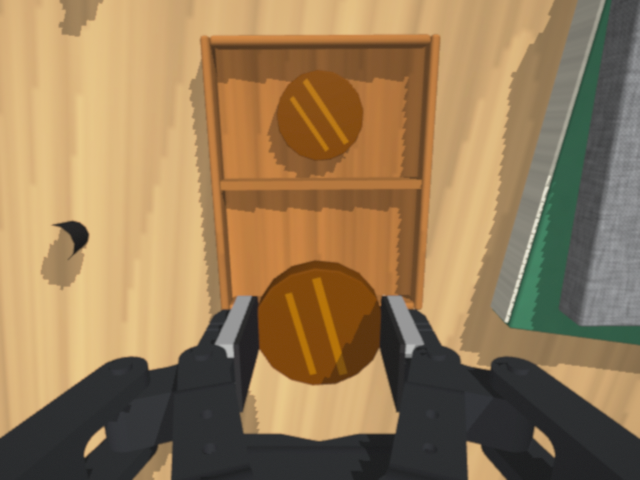

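Emit:
{"name": "move_arm", "arguments": {"deltas": [[[0.001,0.001,0.03,0],[0.001,0.001,0.06,0],[0.001,0.001,0.08,0],[0.001,0.001,0.09,0],[0.001,0.001,0.096,0],[0.001,0.001,0.099,0],[0.001,0.001,0.1,0],[0.001,0.001,0.101,0],[0.001,0.001,0.102,0],[0.001,0.001,0.102,0]]]}}

```text
t: 23.03
tcp_pos: [0.6609, -0.0571, 0.0196]
tool_rot: [0.997, 0.074, 0.005, 0.002]
force: [-0.7, 0.5, -0.3]
finger_gap: 0.521
```

```bash
python3 - <<'E'
from h import *
snap('wrist','w16');snap('side','s16');st()
E
```

```text
{'t': 23.1333, 'q': [-0.2542, 0.8559, 1.4703, -0.0005, 0.8055, -0.4028], 'tcp_pos': [0.6607, -0.0571, 0.0194], 'tool_rot': [0.9972, 0.0744, 0.0046, 0.0018], 'force': [-0.0421, 0.3778, -0.0653], 'finger_gap': 0.5189}
```

View pics/w16.png

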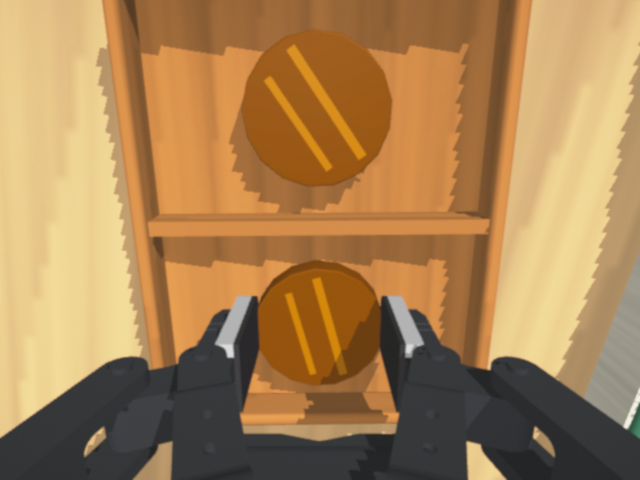

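Emit:
{"name": "move_arm", "arguments": {"deltas": [[[0,0,0.0008,0],[0,0,0.0018,0],[0,0,0.0022,0],[0,0,0.0022,0]]]}}

```text
t: 23.47
tcp_pos: [0.6611, -0.0572, 0.0187]
tool_rot: [0.997, 0.074, 0.005, 0.002]
force: [-1.9, 0.0, 6.1]
finger_gap: 0.517
```

Emit:
{"name": "move_arm", "arguments": {"deltas": [[[0,0,0,0],[0,0,0,0],[0,0,0,0],[0,0,-0.005,0],[0,0,-0.03,0],[0,0,-0.07,0],[0,0,-0.11,0],[0,0,-0.15,0],[-0.05,0.04,-0.18,0],[-0.09,0.05,-0.2,0],[-0.13,0.05,-0.2,0],[-0.17,0.05,-0.2,0],[-0.21,0.05,-0.2,0],[-0.21,0.05,-0.2,0],[-0.21,0.05,-0.2,0]]], "gripper": 0.72}}

```text
t: 24.72
tcp_pos: [0.4532, -0.1363, 0.2169]
tool_rot: [0.997, 0.073, 0.003, 0.001]
force: [-0.3, 0.3, -0.2]
finger_gap: 0.724
```

```bash
python3 - <<'E'
from h import *
snap('wrist','w17');st()
a=cv2.imread('pics/w17.png');print(proj('w17',[.438,.01,.066]))
E
```

```text
{'t': 24.7667, 'q': [-0.5284, 0.3583, 1.8265, 0.0031, 0.9474, -0.6767], 'tcp_pos': [0.4565, -0.1371, 0.2173], 'tool_rot': [0.9973, 0.0732, 0.0046, 0.0016], 'force': [0.3867, 0.3147, -0.2511], 'finger_gap': 0.7196}
[[330.81554279 -13.52583564]]
```

View pics/w17.png

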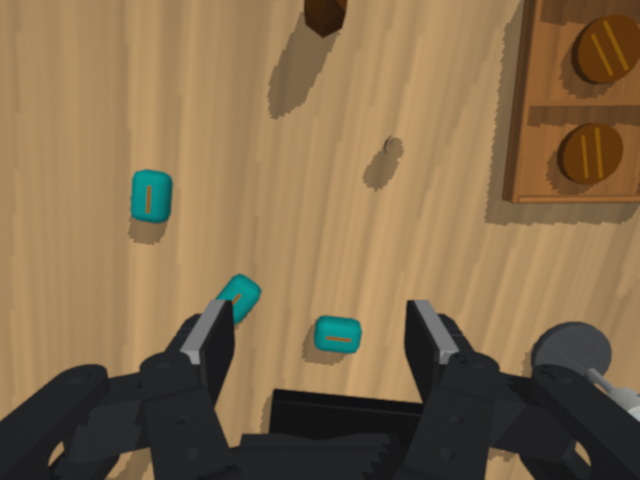

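Slices both released in their bays; tower is just above the frame at (325,0). Move 80 mm further in +y.

```bash
python3 - <<'E'
from h import *
go([.44,-.055,.24],0)
E
```

```text
delta [-0.0041, -0.0835, -0.0231] turn 8.4 curyaw 8.4 q6 -0.68
```

Emit:
{"name": "move_arm", "arguments": {"deltas": [[[-0.004,-0.0835,-0.023,8.4],[-0.004,-0.0835,-0.023,8.4],[-0.004,-0.0835,-0.023,8.4],[-0.004,-0.0835,-0.023,8.4],[-0.004,-0.0835,-0.023,8.4]]]}}

```text
t: 25.18
tcp_pos: [0.4417, -0.055, 0.2403]
tool_rot: [1.0, 0.001, 0.006, 0.002]
force: [-0.1, 0.2, 0.5]
finger_gap: 0.718
```

```bash
python3 - <<'E'
from h import *
snap('wrist','w18');st()
u,v=proj('w18',[.438,.01,.03])[0];print(u,v)
a=cv2.imread('pics/w18.png');v0=max(0,int(v)-80);u0=int(u)-80;print(u0,v0)
c=cv2.resize(a[v0:v0+140,u0:u0+160],None,fx=4,fy=4,interpolation=cv2.INTER_CUBIC)
cv2.imwrite('pics/w18c.png',cv2.convertScaleAbs(c,alpha=1.8))
E
```

```text
{'t': 25.2333, 'q': [-0.3778, 0.2808, 1.8714, 0.0009, 0.9776, -0.3793], 'tcp_pos': [0.4417, -0.0556, 0.24], 'tool_rot': [1.0, 0.0005, 0.0056, 0.0018], 'force': [-0.035, -0.3567, -0.1155], 'finger_gap': 0.721}
313.23821878456516 125.66000893390436
233 45
```

View pics/w18c.png

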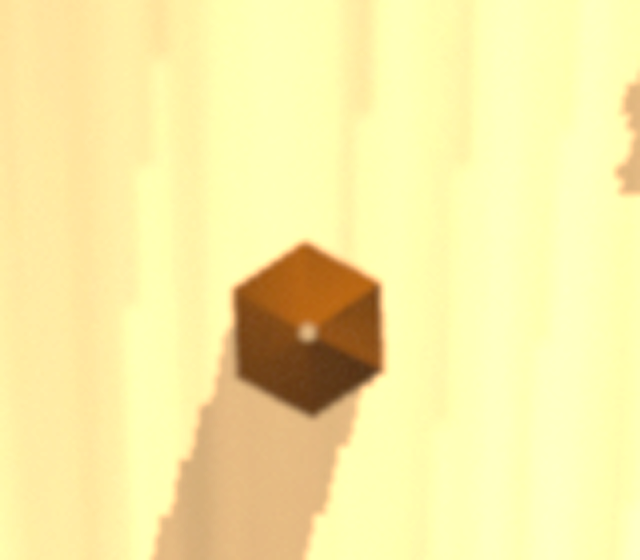

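```bash
python3 - <<'E'
from h import *
f=lambda x,y:(233+x/4,45+y/4)
P=np.array([at('w18',*f(*p),.048) for p in [(305,243),(380,287),(382,372),(313,415),(238,377),(235,290)]])
print(P.mean(0),at('w18',*f(308,332),.066))
for i in range(6):
    d=P[(i+1)%6]-P[i];print(np.degrees(np.arctan2(d[1],d[0])).round(1),np.linalg.norm(d).round(4))
for i in range(3):
    d=P[i+3]-P[i];print('diag',np.degrees(np.arctan2(d[1],d[0])).round(1),np.linalg.norm(d).round(4))
go([.438,.01,.12],0)
E
```

```text
[0.43575496 0.00870246 0.048     ] [0.43574771 0.0089248  0.066     ]
-29.2 0.0159
-88.2 0.0154
-148.6 0.0153
153.6 0.0158
91.1 0.0157
32.6 0.0155
diag -87.5 0.0311
diag -148.5 0.0312
diag 151.7 0.0312
delta [-0.0049, -0.066, 0.1197] turn 0.1 curyaw 0.1 q6 -0.38
```

```bash
python3 - <<'E'
from h import *
go([.4357,.0092,.024],1.6);go([.4357,.0092,.12],1.6)
E
```

```text
delta [-0.0083, -0.0656, 0.2157] turn -1.5 curyaw 0.1 q6 -0.38
delta [-0.0072, -0.0652, 0.1197] turn -1.5 curyaw 0.1 q6 -0.38
```

Emit:
{"name": "move_arm", "arguments": {"deltas": [[[-0.007,-0.065,0.03,-1.5],[-0.007,-0.065,0.06,-1.5],[-0.007,-0.065,0.08,-1.5],[-0.0072,-0.065,0.1,-1.5],[-0.0075,-0.065,0.11,-1.5],[-0.0075,-0.065,0.11,-1.5]]], "gripper": 0.8}}

```text
t: 25.73
tcp_pos: [0.4349, 0.0083, 0.1271]
tool_rot: [1.0, 0.013, 0.003, 0.001]
force: [0.5, 0.4, -0.1]
finger_gap: 0.802
```

```bash
python3 - <<'E'
from h import *
snap('wrist','w19');st();go([.4357,.0092,.024],1.6)
E
```

```text
{'t': 25.7833, 'q': [-0.2381, 0.4764, 2.0075, -0.0018, 0.6486, -0.263], 'tcp_pos': [0.4356, 0.0082, 0.1283], 'tool_rot': [0.9999, 0.0131, 0.0043, 0.0016], 'force': [0.4785, 0.0693, -0.4964], 'finger_gap': 0.8004}
delta [-0.0008, -0.0014, 0.1043] turn -0.1 curyaw 1.5 q6 -0.26
```

View pics/w19.png

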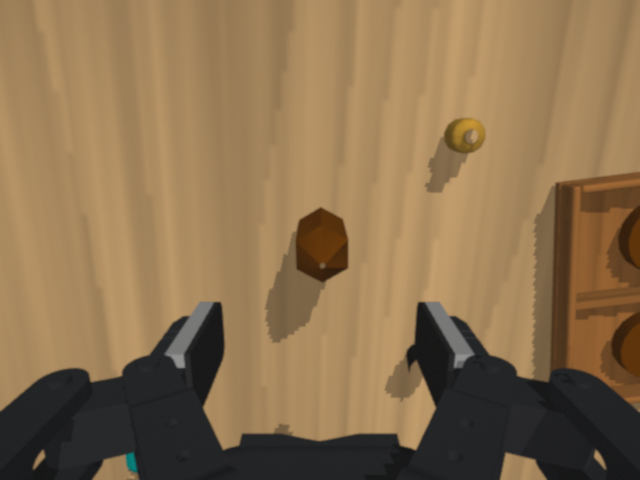

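```bash
python3 - <<'E'
from h import *
print(at('w19',322,266,.066))
E
```

```text
[0.43518557 0.00927166 0.066     ]
```

Emit:
{"name": "move_arm", "arguments": {"deltas": [[[-0.001,-0.0015,0.03,0],[-0.001,-0.0015,0.06,0],[-0.001,-0.0015,0.08,0],[-0.001,-0.0015,0.095,0],[-0.001,-0.0015,0.102,0],[-0.001,-0.0015,0.105,0],[-0.001,-0.0015,0.105,0]]]}}

```text
t: 26.37
tcp_pos: [0.4363, 0.0088, 0.0233]
tool_rot: [1.0, 0.013, 0.005, 0.002]
force: [0.9, 0.0, 0.0]
finger_gap: 0.803
```

```bash
python3 - <<'E'
from h import *
snap('wrist','w20');st();go([.4357,.0092,.024],1.6)
E
```

```text
{'t': 26.4167, 'q': [-0.236, 0.713, 2.0605, -0.0031, 0.3576, -0.259], 'tcp_pos': [0.4363, 0.0089, 0.0238], 'tool_rot': [0.9999, 0.0129, 0.005, 0.0018], 'force': [-0.0507, 0.4423, -0.3757], 'finger_gap': 0.7983}
delta [-0.0006, -0.0003, -0.0002] turn -0.1 curyaw 1.5 q6 -0.26
```

View pics/w20.png

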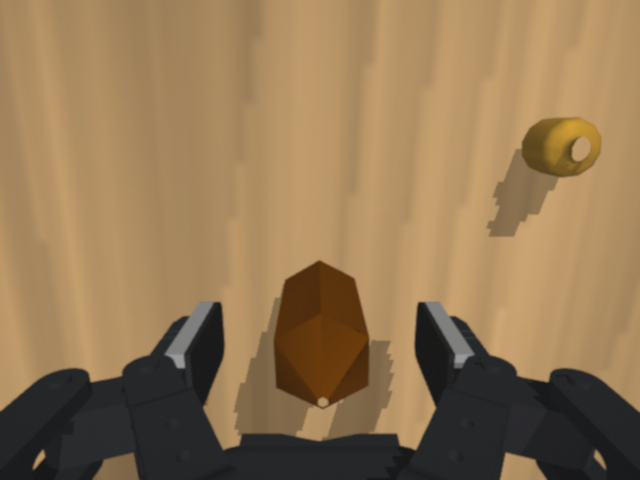

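Centred and aligned. Close on the flats.

Emit:
{"name": "move_arm", "arguments": {"deltas": [[[0,0,0,0],[0,0,0,0],[0,0,0,0],[0,0,0,0],[0,0,0,0],[0,0,0,0],[0,0,0,0],[0,0,0,0]]], "gripper": 0.1, "squeeze": 40}}

```text
t: 27.08
tcp_pos: [0.4369, 0.0088, 0.0248]
tool_rot: [1.0, 0.013, 0.006, 0.002]
force: [0.3, -0.9, 6.6]
finger_gap: 0.368
```

```bash
python3 - <<'E'
from h import *
snap('wrist','w21');st();go([.512,-.3765,.14],1.6)
E
```

```text
{'t': 27.1333, 'q': [-0.236, 0.7104, 2.0604, -0.0032, 0.3582, -0.259], 'tcp_pos': [0.4369, 0.0088, 0.0249], 'tool_rot': [0.9999, 0.013, 0.006, 0.0021], 'force': [-1.3998, -0.0415, 7.122], 'finger_gap': 0.3631}
delta [0.0664, 0.3876, -0.1127] turn -0.1 curyaw 1.5 q6 -0.26
```

View pics/w21.png

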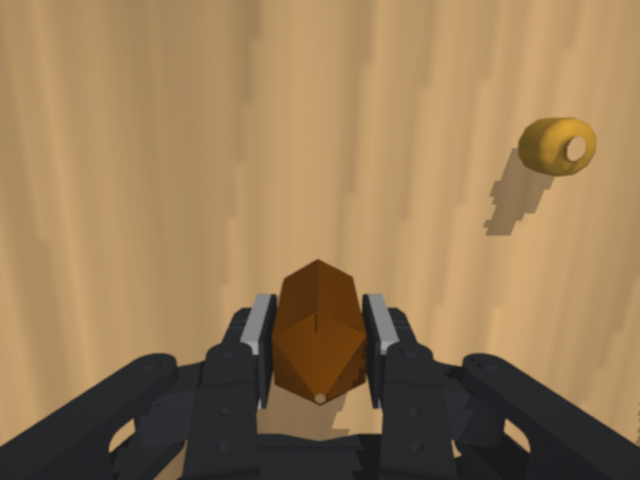

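```bash
python3 - <<'E'
from h import *
a=cv2.imread('pics/w21.png');c=cv2.resize(a[240:430,220:420],None,fx=3,fy=3,interpolation=cv2.INTER_CUBIC)
cv2.imwrite('pics/w21c.png',cv2.convertScaleAbs(c,alpha=2))
b=snap('side','s21')['img'][:,:,::-1]
c=cv2.resize(b[170:300,220:350],None,fx=4,fy=4,interpolation=cv2.INTER_CUBIC)
cv2.imwrite('pics/s21c.png',cv2.convertScaleAbs(c,alpha=1.7))
E
```

```text
(no output)
```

View pics/w21c.png

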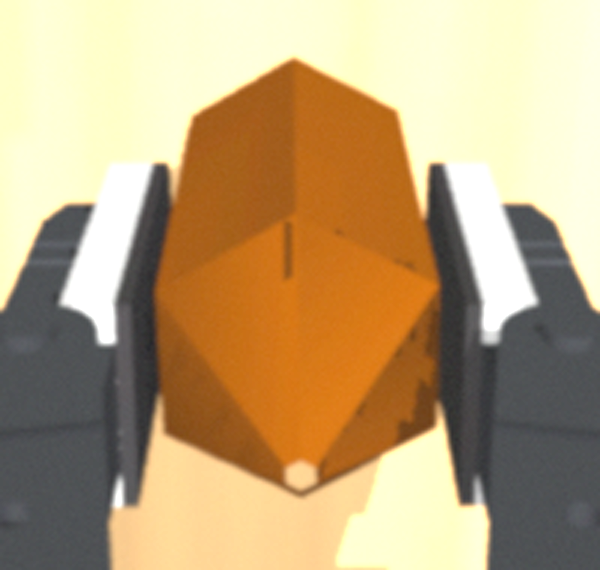

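View pics/s21c.png

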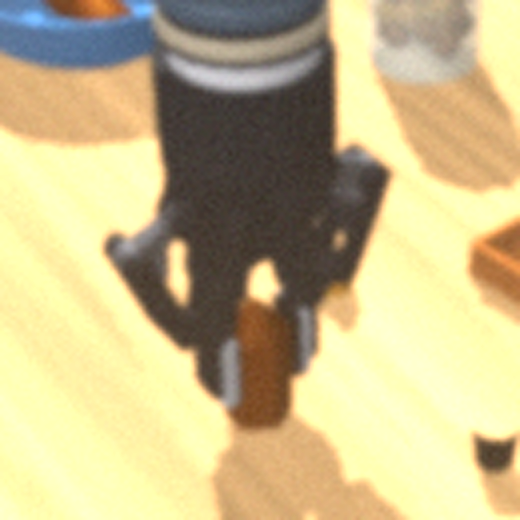

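Emit:
{"name": "move_arm", "arguments": {"deltas": [[[0,0,-0.01,0],[0,0,-0.03,0],[0,0,-0.07,0],[0,0,-0.1,0],[0.066,0.387,-0.113,0],[0.066,0.387,-0.113,0],[0.066,0.387,-0.113,0],[0.066,0.387,-0.113,0],[0.066,0.387,-0.113,0],[0.066,0.387,-0.113,0],[0.066,0.387,-0.113,0],[0.066,0.387,-0.113,0],[0.066,0.387,-0.113,0],[0.066,0.387,-0.113,0],[0.066,0.387,-0.113,0],[0.066,0.387,-0.113,0],[0.066,0.387,-0.113,0]]]}}

```text
t: 28.6
tcp_pos: [0.5105, -0.3741, 0.1398]
tool_rot: [1.0, 0.013, 0.005, 0.001]
force: [0.2, -0.2, -2.1]
finger_gap: 0.364
```

```bash
python3 - <<'E'
from h import *
snap('wrist','w22');snap('side','s22');st();go([.512,-.3765,.05],1.6)
E
```

```text
{'t': 28.7, 'q': [-0.8105, 0.6539, 1.5047, 0.0074, 0.9743, -0.8421], 'tcp_pos': [0.5109, -0.3737, 0.14], 'tool_rot': [0.9999, 0.0137, 0.0052, 0.0011], 'force': [0.4024, 0.7699, -0.7631], 'finger_gap': 0.361}
delta [0.0001, 0.0027, 0.09] turn -0.0 curyaw 1.6 q6 -0.84
```

View pics/w22.png

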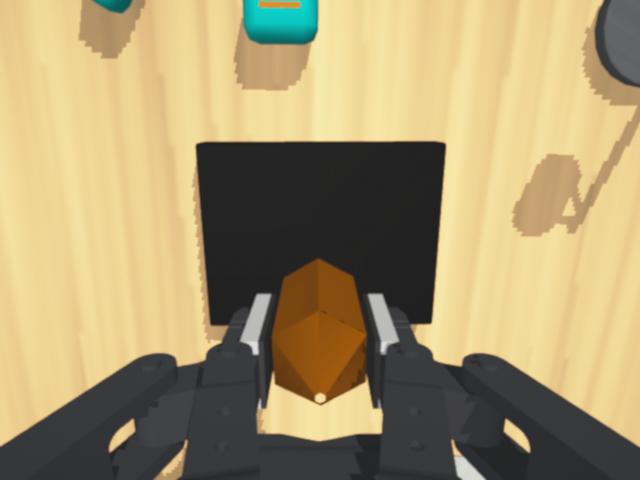

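View pics/s22.png

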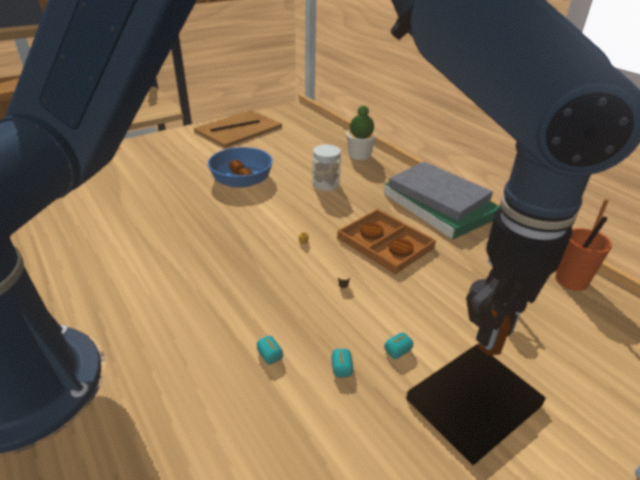

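```bash
python3 - <<'E'
from h import *
a=cv2.imread('pics/w22.png');c=cv2.resize(a[130:340,185:460],None,fx=2.8,fy=2.8,interpolation=cv2.INTER_CUBIC)
cv2.imwrite('pics/w22c.png',cv2.convertScaleAbs(c,alpha=3))
E
```

```text
(no output)
```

View pics/w22c.png

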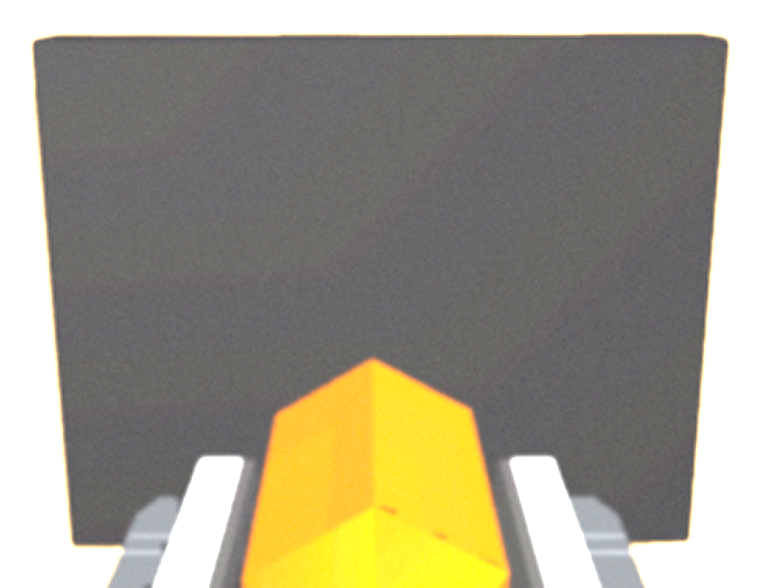

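```bash
python3 - <<'E'
from h import *
P=np.array([at('w22',185+x/2.8,130+y/2.8,.02) for x,y in [(34,42),(728,41),(689,540),(74,545)]])
print(P.round(4),P.mean(0).round(4))
E
```

```text
[[ 0.4372 -0.3202  0.02  ]
 [ 0.5831 -0.3164  0.02  ]
 [ 0.5864 -0.4324  0.02  ]
 [ 0.4402 -0.4367  0.02  ]] [ 0.5117 -0.3764  0.02  ]
```

Emit:
{"name": "move_arm", "arguments": {"deltas": [[[0.001,0.0035,0.03,0],[0.001,0.0035,0.055,0],[0.001,0.0035,0.072,0],[0.001,0.0035,0.083,0],[0.001,0.0035,0.088,0],[0.001,0.0035,0.09,0],[0.001,0.0035,0.091,0],[0.001,0.0035,0.092,0],[0.001,0.0035,0.092,0]]]}}

```text
t: 29.45
tcp_pos: [0.5135, -0.3778, 0.0491]
tool_rot: [1.0, 0.014, 0.006, 0.002]
force: [0.6, 0.2, -1.2]
finger_gap: 0.367
```

Emit:
{"name": "move_arm", "arguments": {"deltas": [[[0,0,0.0005,0],[0,0,0.001,0],[0,0,0.0015,0],[0,0,0.0015,0]]]}}

```text
t: 29.78
tcp_pos: [0.5135, -0.3779, 0.0478]
tool_rot: [1.0, 0.014, 0.006, 0.002]
force: [-0.8, -0.5, -0.9]
finger_gap: 0.36
```

Emit:
{"name": "move_arm", "arguments": {"deltas": [[[0,0,0.001,0],[0,0,0.002,0],[0,0,0.002,0]]]}}

```text
t: 30.03
tcp_pos: [0.5134, -0.3778, 0.0455]
tool_rot: [1.0, 0.014, 0.006, 0.002]
force: [-0.5, 0.5, -1.6]
finger_gap: 0.365
```

```bash
python3 - <<'E'
from h import *
b=snap('side','s23')['img'][:,:,::-1];st()
c=cv2.resize(b[280:470,400:560],None,fx=3,fy=3,interpolation=cv2.INTER_CUBIC)
cv2.imwrite('pics/s23c.png',cv2.convertScaleAbs(c,alpha=1.7))
E
```

```text
{'t': 30.0833, 'q': [-0.8122, 0.7932, 1.5375, 0.0085, 0.8006, -0.8455], 'tcp_pos': [0.5134, -0.3778, 0.0455], 'tool_rot': [0.9999, 0.0137, 0.0058, 0.0017], 'force': [-0.5982, -1.1785, -1.5521], 'finger_gap': 0.3642}
```

View pics/s23c.png

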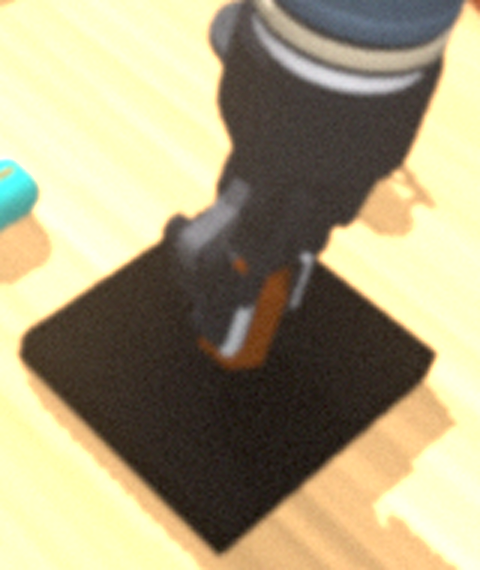

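Emit:
{"name": "move_arm", "arguments": {"deltas": [[[0,0,0.0005,0],[0,0,0.001,0],[0,0,0.001,0]]]}}

```text
t: 30.33
tcp_pos: [0.5135, -0.3778, 0.045]
tool_rot: [1.0, 0.014, 0.006, 0.002]
force: [-0.6, 0.8, 2.7]
finger_gap: 0.365
```

Emit:
{"name": "move_arm", "arguments": {"deltas": [[[0,0,0.0005,0],[0,0,0.0005,0]]]}}

```text
t: 30.5
tcp_pos: [0.5135, -0.3778, 0.0449]
tool_rot: [1.0, 0.014, 0.006, 0.002]
force: [-0.8, 1.1, 4.2]
finger_gap: 0.365
```

Emit:
{"name": "move_arm", "arguments": {"deltas": [[[0,0,0,0],[0,0,0,0],[0,0,0,0],[0,0,0,0],[0,0,0,0],[0,0,-0.01,0],[0,0,-0.03,0],[0,0,-0.06,0],[0,0,-0.1,0],[0,0,-0.14,0],[0,0,-0.18,0],[0,0.03,-0.19,0],[0,0.06,-0.2,0],[0,0.06,-0.2,0],[0,0.06,-0.2,0]]], "gripper": 0.75}}

```text
t: 31.75
tcp_pos: [0.5127, -0.4388, 0.2468]
tool_rot: [1.0, 0.013, 0.007, 0.003]
force: [-0.5, 0.9, 0.0]
finger_gap: 0.751
```

```bash
python3 - <<'E'
from h import *
snap('wrist','w24');snap('side','s24');snap('scene','c24');st()
a=cv2.imread('pics/s24.png');b=cv2.imread('pics/c24.png')
c1=cv2.resize(a[280:470,380:560],(380,400),interpolation=cv2.INTER_CUBIC)
c2=cv2.resize(b[180:310,110:280],(420,400),interpolation=cv2.INTER_CUBIC)
cv2.imwrite('pics/fin.png',cv2.convertScaleAbs(np.hstack([c1,c2]),alpha=1.6))
E
```

```text
{'t': 31.9, 'q': [-0.8736, 0.585, 1.3055, 0.0074, 1.2437, -0.9038], 'tcp_pos': [0.5122, -0.4356, 0.2443], 'tool_rot': [0.9999, 0.0139, 0.0051, 0.0007], 'force': [-0.6503, 0.3331, 0.3312], 'finger_gap': 0.7481}
```

View pics/w24.png

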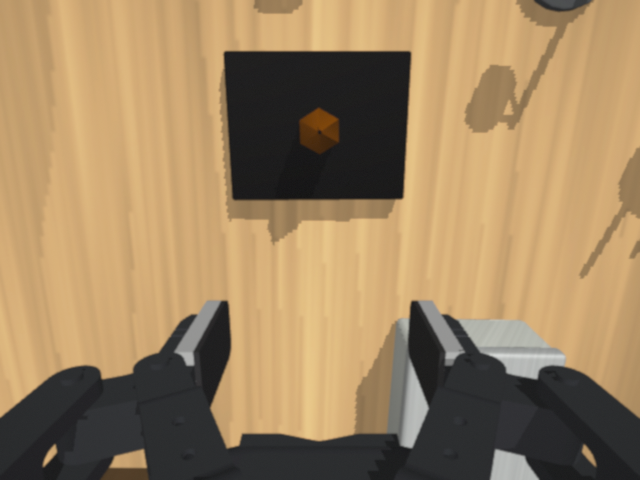

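View pics/fin.png

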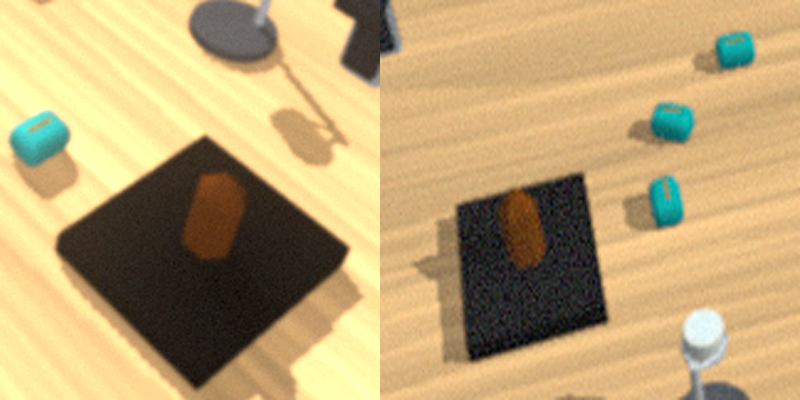

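View pics/c24.png

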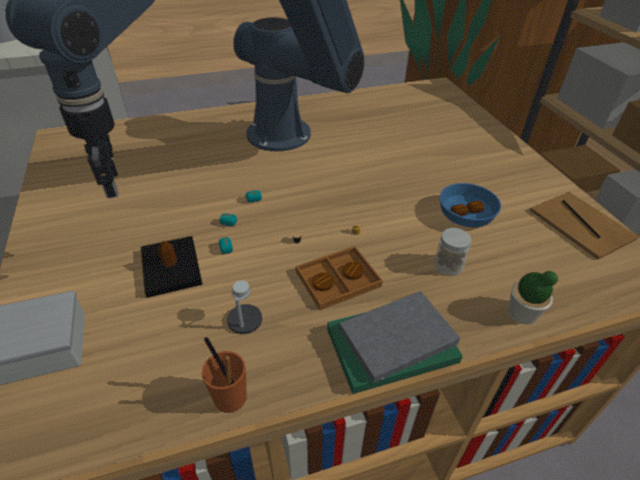

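View pics/s24.png

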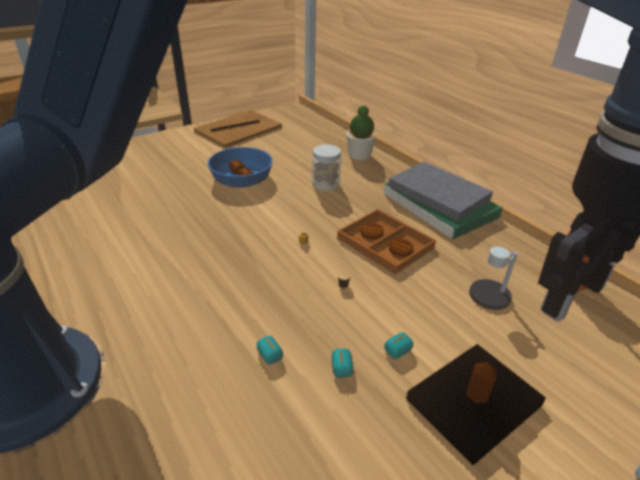

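```bash
python3 - <<'E'
from h import *
print(at('w24',319,132,.086),at('w24',319.5,130.5,.068))
P=np.array([at('w24',*p,.02) for p in [(225,52),(411,52),(403,199),(233,199)]]);print(P.round(4),P.mean(0).round(4))
print('jar/loupe', [ (proj(n,[.688,.238,.09])).round(0).tolist() for n in ('scene0','side0')])
a=cv2.imread('pics/side0.png').astype(int);b=cv2.imread('pics/s24.png').astype(int)
for n,(x0,x1,y0,y1) in {'jar':(308,345,140,195),'loupe':(465,520,240,312)}.items(): print('side',n,np.abs(a-b)[y0:y1,x0:x1].mean().round(2))
a=cv2.imread('pics/scene0.png').astype(int);b=cv2.imread('pics/c24.png').astype(int)
for n,(x0,x1,y0,y1) in {'jar':(433,474,225,278),'loupe':(222,265,278,335)}.items(): print('scene',n,np.abs(a-b)[y0:y1,x0:x1].mean().round(2))
c=cv2.resize(cv2.imread('pics/c24.png')[175:310,290:510],None,fx=3.6,fy=3.6,interpolation=cv2.INTER_CUBIC);cv2.imwrite('pics/fin2.png',c)
E
```

```text
[ 0.51181919 -0.37752376  0.086     ] [ 0.51241357 -0.37702394  0.068     ]
[[ 0.4373 -0.3204  0.02  ]
 [ 0.5841 -0.3165  0.02  ]
 [ 0.5873 -0.4342  0.02  ]
 [ 0.4397 -0.4375  0.02  ]] [ 0.5121 -0.3772  0.02  ]
jar/loupe [[[455.0, 236.0]], [[325.0, 150.0]]]
side jar 2.65
side loupe 2.91
scene jar 3.71
scene loupe 3.77
```

View pics/fin2.png

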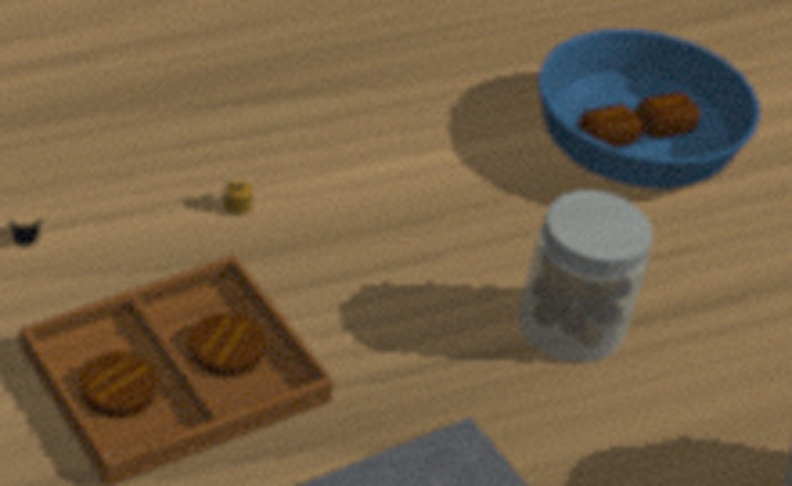

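```bash
python3 - <<'E'
from h import *
st(); print(manip.sign_off())
E
```

```text
{'t': 31.9, 'q': [-0.8736, 0.585, 1.3055, 0.0074, 1.2437, -0.9038], 'tcp_pos': [0.5122, -0.4356, 0.2443], 'tool_rot': [0.9999, 0.0139, 0.0051, 0.0007], 'force': [-0.6503, 0.3331, 0.3312], 'finger_gap': 0.7481}
the job is handed in; nothing more can be done
None
```

All five pieces are sorted and the job is handed in, at about 32 s of the 128 s. I worked in the order asked: both pebbles into the blue bowl, one slice flat in each tray bay, then the tower upright on the slab. Each piece was lowered until the force reading showed light contact (under 10 N), then released.

- **Last checks:** the pictures show both pebbles in the bowl and both slices flat, one per bay. The tower stands within about 1 mm of the slab's measured middle. Its tip and shoulder agree to under 1 mm, so it is upright.
- **Left in place:** the jar and loupe look the same in the before and after pictures, and the gripper ended clear of everything.
- **What disagreed:**
  - The slab and tray measured about 3% small in the wrist camera.
  - The gripper read slightly wider on the 28 mm tower than on the 30 mm pebbles, although the picture showed it square on the flats.

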